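# Find the socket for the idler pulley's axle nut and run the nut tight

## Robot

A 7-joint arm with a two-finger parallel gripper is mounted at the origin on the work surface; the furniture and walls round the work are solid. World frame = base frame: x ahead of the robot, y to its left, z up, the work surface at z = 0. Lengths are in m, angles in rad, forces in N, time in s.
With the tool pointing down it reaches from about 0.35 to 0.775 m from the base axis. Payload 3.1 kg.
Tool frame: the origin (TCP) lies midway between the tips of the shut fingers; the grasp point (between the pads) lies 19 mm behind it (bot.hold_point_z is the z of the grasp point in the tool frame, in m); z points along the fingers, y is the line along which they close (so a half turn about z gives the same grasp; the last joint's range is limited). The gripper opens to 85 mm and grips with 20 to 120 N. Pads are 22 mm wide; open, the fingers measure 114 mm over their backs; the gripper's body (76 mm by 85 mm) begins 54 mm behind the grasp point. The pads swing forward as they close: fully open they stand 13 mm farther back than shut.
Start: joints at [1.304, 0.311, 0.014, 1.512, -0.004, 1.319, -0.027], TCP at [0.123, -0.536, 0.231] pointing down, gripper open.
Joint ranges: [-2.7, 2.7], [-0.3, 1.91], [-1.27, 1.3], [0.12, 2.57], [-1.44, 4.58], [0.2, 2.03], [-3.05, 3.05]. Speed limits (rad/s): [2.79, 2.79, 3.14, 3.14, 3.14, 3.14, 3.14].

## Interface

Orientations are given as a rotation vector (axis times angle).
In Python, from plant import bot, vision, finish_job gives the robot as it stands.
- The arm moves only by the shell command python3 -m crank 'ROWS'. ROWS is a JSON object of lists of equal length, an entry for each row: "slide": the shift along the tool's x, y, z in cm, a list of three; "rotation": the turn, a rotation vector about the tool's x, y, z in rad, a list of three; "claw": the opening, from 0 (shut) to 1 (fully open). A call has 1 to 10 rows; each row is the pose to reach, as a shift and turn from the pose commanded when the call began, along the tool's axes at that moment; what a row does not reach only later rows make up. A row lasts 1/10 s, in which the tool goes at most 50 mm and 8.59 degrees, less where a joint would pass 70% of its speed; a pose out of reach is approached as far as the arm can. A call with a gripper value outside its range is refused whole. The fingers move at their own pace and stop on an object; the grip force is fixed at half the most. Time passes only in rows, so rows that repeat a pose let the fingers close. It gives the time, the measured TCP pose, the force, the opening and the grip force at its end, in the units of the state.
- bot.observe(): the state, without advancing time (a new reading comes with each control period).
- vision.snapshot(name): name is "scene" or "side" or "wrist"; returns the picture (420x560x3 uint8, red, green, blue); there is no depth.
- vision.camera_info(name): a dict with "camera_matrix" (3x3 intrinsics, pixels), "position" and "rotation" of the camera in the world. Camera axes: x right, y down, z forward; pixel columns grow to the right and rows downward; lengths in m; the calibration is good to about 2 mm. A picture is of the moment at which its call begins: read the wrist's pose just before it. camera_info takes no time and is no camera call; for the wrist camera it gives the pose at the moment of the call.
- finish_job(): hands the job in; it is judged then, once.
The state is a dict: "clock": time; "qpos": joint angles; "qd": joint speeds; "joint_efforts": joint torques, N m; "eef_pos": TCP position; "eef_rot": TCP orientation; "ft_force": force on the tool from outside, world axes, zero at the start; "torque": the same for the moment, N m; "gripper_width": opening from 0.0 (shut) to 1.0 (fully open); "grasp_force": force on a finger pad.
Only numpy, scipy, OpenCV 4.12 (cv2) and the standard library are available. Lean on these libraries where they do the work, as an engineer would, in place of code of your own. Each camera call takes 0.05 s, during which the arm holds its last target. There are 200 camera calls.

## Task

One belt pulley sits in the plywood jig with its axle nut still loose. Try the tee-handle socket wrenches from the wooden block until you find the one that really fits that nut (it goes all the way down over it and turns it without slipping), standing any other one you took back in its own hole; then, with the fitting socket fully down on the nut, turn it clockwise until the nut stops. Finish like that: socket still fully down on the tight nut and the wrench still in your grip, everything else left where it was.

Things in the scene. Friction and masses are not known exactly. Their poses are not given: they have to be found in the camera images.
- jig: plywood holding jig screwed to the bench, 128 x 128 x 16 mm, sides along world x and y, with a square cut-out of 78.5 mm right through it that keeps the pulley's foot from turning (about 1 mm of play all round); origin at the centre of its underside on the bench. The pulley to work on is the one standing in it
- jig_seat (a point): point 48 mm above the bench over the centre of the jig: where the top of the washer of the pulley in the jig lies (but for the play)
- pulley_a: pulley A: grey grooved belt pulley, 68 mm across, on a square steel foot 76 x 76 x 12 mm, sides along world x and y; loose, 0.9 kg; origin at the centre of its underside. On its axle, over a washer 37 mm across, sits a steel hex nut, 13, 17 or 21 mm across flats: each of the three pulleys has another size, and which has which is not told
- nut_a_seat (a point): centre of the foot of pulley A's axle nut, on top of the washer, 48 mm above the bench. The nut is 12.5 mm tall, its crown chamfered; the axle end stands 5.5 mm out of it (top 66 mm above the bench). z is up, y points square to one of the six flats; the point turns with the nut
- nut_a (a joint): turn of the nut of pulley A, rad: grows as it turns clockwise seen from above (tightening), stops dead, fully tight, at 1.2; starts between 0.1 and 0.7; stiff (about 0.05 N m) and stays where it is left
- pulley_b: pulley B: grey grooved belt pulley, 68 mm across, on a square steel foot 76 x 76 x 12 mm, sides along world x and y; loose, 0.9 kg; origin at the centre of its underside. On its axle, over a washer 37 mm across, sits a steel hex nut, 13, 17 or 21 mm across flats: each of the three pulleys has another size, and which has which is not told
- nut_b_seat (a point): centre of the foot of pulley B's axle nut, on top of the washer, 48 mm above the bench. The nut is 12.5 mm tall, its crown chamfered; the axle end stands 5.5 mm out of it (top 66 mm above the bench). z is up, y points square to one of the six flats; the point turns with the nut
- nut_b (a joint): turn of the nut of pulley B, rad: grows as it turns clockwise seen from above (tightening), stops dead, fully tight, at 1.2; starts between 0.1 and 0.7; stiff (about 0.05 N m) and stays where it is left
- pulley_c: pulley C: grey grooved belt pulley, 68 mm across, on a square steel foot 76 x 76 x 12 mm, sides along world x and y; loose, 0.9 kg; origin at the centre of its underside. On its axle, over a washer 37 mm across, sits a steel hex nut, 13, 17 or 21 mm across flats: each of the three pulleys has another size, and which has which is not told
- nut_c_seat (a point): centre of the foot of pulley C's axle nut, on top of the washer, 48 mm above the bench. The nut is 12.5 mm tall, its crown chamfered; the axle end stands 5.5 mm out of it (top 66 mm above the bench). z is up, y points square to one of the six flats; the point turns with the nut
- nut_c (a joint): turn of the nut of pulley C, rad: grows as it turns clockwise seen from above (tightening), stops dead, fully tight, at 1.2; starts between 0.1 and 0.7; stiff (about 0.05 N m) and stays where it is left
- tee_small_grip (a point): middle of the red grip bar of the small tee-handle socket wrench; bar 56 mm long along this point's x, 16 mm thick along y, 24 mm tall; z is up along the shank. Loose, about 0.18 kg; the wrench is 112 mm tall, its shank 10 mm thick, the socket 22.5 mm across outside and 36 mm tall; the open lower end is 100 mm below this point
- tee_small_mouth (a point): centre of the open lower end of the small (red) wrench's socket, for a 13 mm nut: hexagon 14 mm across flats, 30 mm deep, so about 1 mm of play and 5 to 9 degrees of slack before it takes its own nut along; a larger socket slips round a smaller nut. Axes as its grip's; two of the six flats are parallel to the grip bar (square to y)
- hole_small (a point): centre of the floor of the hole for the small (red) wrench in the fixed wooden block; the block is 56 mm by 184 mm (along this point's y) by 40 mm tall, this floor is 10 mm above the bench, the hole 30 mm deep and 25 mm across with a 2 mm chamfer; holes are 64 mm apart. The wrench stands in it upright on its open end
- tee_middle_grip (a point): middle of the yellow grip bar of the middle tee-handle socket wrench; bar 56 mm long along this point's x, 16 mm thick along y, 24 mm tall; z is up along the shank. Loose, about 0.18 kg; the wrench is 112 mm tall, its shank 10 mm thick, the socket 27 mm across outside and 36 mm tall; the open lower end is 100 mm below this point
- tee_middle_mouth (a point): centre of the open lower end of the middle (yellow) wrench's socket, for a 17 mm nut: hexagon 18 mm across flats, 30 mm deep, so about 1 mm of play and 5 to 9 degrees of slack before it takes its own nut along; a larger socket slips round a smaller nut. Axes as its grip's; two of the six flats are parallel to the grip bar (square to y)
- hole_middle (a point): centre of the floor of the hole for the middle (yellow) wrench in the fixed wooden block; the block is 56 mm by 184 mm (along this point's y) by 40 mm tall, this floor is 10 mm above the bench, the hole 30 mm deep and 29.5 mm across with a 2 mm chamfer; holes are 64 mm apart. The wrench stands in it upright on its open end
- tee_large_grip (a point): middle of the blue grip bar of the large tee-handle socket wrench; bar 56 mm long along this point's x, 16 mm thick along y, 24 mm tall; z is up along the shank. Loose, about 0.18 kg; the wrench is 112 mm tall, its shank 10 mm thick, the socket 32 mm across outside and 36 mm tall; the open lower end is 100 mm below this point
- tee_large_mouth (a point): centre of the open lower end of the large (blue) wrench's socket, for a 21 mm nut: hexagon 22 mm across flats, 30 mm deep, so about 1 mm of play and 5 to 9 degrees of slack before it takes its own nut along; a larger socket slips round a smaller nut. Axes as its grip's; two of the six flats are parallel to the grip bar (square to y)
- hole_large (a point): centre of the floor of the hole for the large (blue) wrench in the fixed wooden block; the block is 56 mm by 184 mm (along this point's y) by 40 mm tall, this floor is 10 mm above the bench, the hole 30 mm deep and 34.5 mm across with a 2 mm chamfer; holes are 64 mm apart. The wrench stands in it upright on its open end
- can: drink can standing on the bench, 66 mm across, 115 mm tall, bystander; origin at the centre of its underside
- screws: green carton of screws standing on the bench, 56 x 85 x 58 mm tall, bystander; origin at the centre of its underside
Mind the look-alikes: they are no part of the job. What is shaped like the part that bears tee_large_grip but purple is not meant.

How it is judged:
By the outcome, as a careful person would: the job done as asked, in the order asked, and still so for the second after the job is handed in, while the arm keeps its last pose, push and grip.
It also fails if it takes over 70 s, if anything falls off the work surface, if the arm or the gripper's body presses on something with over 40 N, if the wrist force passes 120 N, or if a joint passes its speed limit or range.

## Working session

There is one attempt and no reset: what is moved stays moved. The work goes in short steps, Python scripts to look and compute and a shell command to move; the robot and the scene stay as the last step left them, time stands still between calls to the robot, and variables do not carry over. Pictures are saved under pics/ and viewed, at most 10 in all, crops included, and the job is handed in when it is done.

```bash
ls; mkdir -p pics; python3 - <<'E'
from plant import bot, vision
import cv2,numpy as np
s=bot.observe(); print(s['clock'],s['eef_pos'],s['eef_rot'],s['gripper_width'],bot.hold_point_z)
for n in ['scene','side']:
    im=vision.snapshot(n); cv2.imwrite(f'pics/{n}0.png',im[:,:,::-1]); i=vision.camera_info(n); print(n,i)
a=cv2.imread('pics/scene0.png');b=cv2.imread('pics/side0.png')
E
```

```text
pics
0.0 [ 0.12243858 -0.53543429  0.23020918] [-3.11940652e+00 -3.52230429e-01  5.97445842e-04] 0.9984439836560384 -0.0187
scene {'camera_matrix': array([[544.78626723,   0.        , 277.93740536],
       [  0.        , 544.78626723, 208.57969034],
       [  0.        ,   0.        ,   1.        ]]), 'position': array([0.13128136, 0.52992998, 0.81820828]), 'rotation': array([-0.77470608,  2.59085177, -1.06773037])}
side {'camera_matrix': array([[436.8182945 ,   0.        , 283.61867069],
       [  0.        , 436.8182945 , 200.71631031],
       [  0.        ,   0.        ,   1.        ]]), 'position': array([0.14242136, 0.61204147, 0.59490843]), 'rotation': array([-0.68919931,  2.45862259, -1.35202001])}
```

View pics/scene0.png

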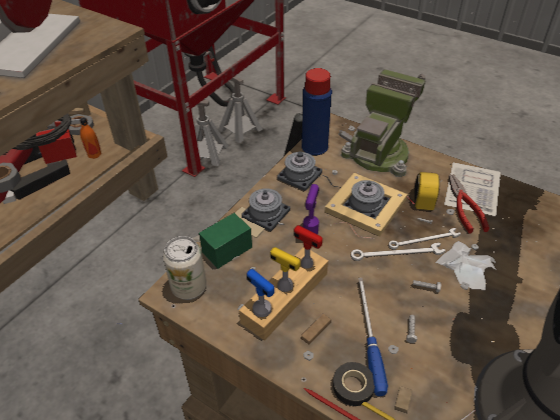

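View pics/side0.png

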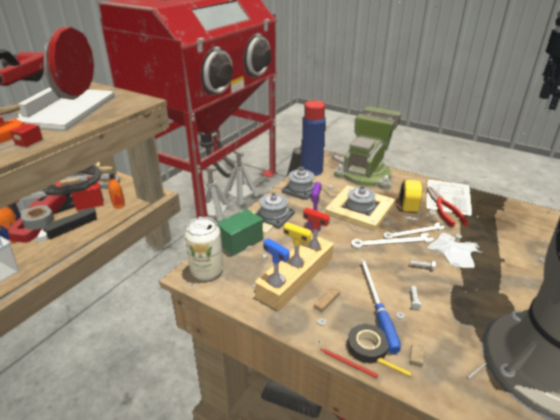

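The scene view shows the wrench candidates blue (260,283), yellow (285,259), red (308,237) in the block. A purple look-alike stands at (312,205), and the blue screwdriver (376,365) is not meant. The pulley in the jig is at (367,195); the two at (265,207) and (299,168) stand loose.

```bash
cat > h.py <<'E'
import numpy as np,cv2
from scipy.spatial.transform import Rotation as R
from plant import bot,vision
def ray(i,uv,z):
    d=R.from_rotvec(i['rotation']).as_matrix()@np.linalg.inv(i['camera_matrix'])@[uv[0],uv[1],1]
    p=np.array(i['position']); return p+d*(z-p[2])/d[2]
def proj(i,P):
    c=R.from_rotvec(i['rotation']).as_matrix().T@(np.array(P)-i['position']); c=i['camera_matrix']@c; return c[:2]/c[2]
HUE={'red':[(0,6),(174,180)],'yellow':[(22,34)],'blue':[(105,122)],'purple':[(128,155)]}
def blob(im,col,box,smin=150):
    h=cv2.cvtColor(im,cv2.COLOR_RGB2HSV); m=np.zeros(h.shape[:2],np.uint8)
    for a,b in HUE[col]: m|=cv2.inRange(h,(a,smin,50),(b,255,255))
    k=np.zeros_like(m); x0,y0,x1,y1=box; k[y0:y1,x0:x1]=255; m&=k
    c=max(cv2.findContours(m,0,2)[0],key=cv2.contourArea); return cv2.minAreaRect(c),c
def tcp(T,off):  # world displacement -> tool axes in cm
    return R.from_rotvec(T['eef_rot']).as_matrix().T@off*100
E
python3 - <<'E'
from h import *
im=vision.snapshot('scene'); i=vision.camera_info('scene')
im2=vision.snapshot('side'); i2=vision.camera_info('side')
for c,b,b2 in [('blue',(235,255,280,300),(255,230,295,265)),('yellow',(265,240,305,275),(280,215,315,250)),('red',(290,220,325,252),(300,200,335,235))]:
    r,k=blob(im,c,b); r2,k2=blob(im2,c,b2)
    e=[ray(i,q,.11) for q in cv2.boxPoints(r)]
    print(c,r,ray(i,r[0],.11)[:2],ray(i2,r2[0],.11)[:2]);
for uv in [(367,184),(265,193),(299,154)]: print(uv,ray(i,uv,.066))
for uv in [(362,188),(274,197)]: print(uv,ray(i2,uv,.066))
for uv in [(364,176),(326,205),(372,230),(407,197)]: print('jig',ray(i,uv,.016))
w=vision.camera_info('wrist'); s=bot.observe(); M=R.from_rotvec(s['eef_rot'])
print(M.inv().apply(w['position']-s['eef_pos']), (M.inv()*R.from_rotvec(w['rotation'])).as_matrix().round(2),M.as_matrix().round(3),w['camera_matrix'])
E
```

```text
blue ((258.6188049316406, 284.1881103515625), (33.139442443847656, 16.253103256225586), 39.28940963745117) [0.46254555 0.10578828] [0.4638359  0.09758638]
yellow ((283.3817138671875, 260.8484191894531), (32.6319580078125, 17.799251556396484), 25.463346481323242) [0.45564652 0.04326769] [0.45238534 0.04336473]
red ((306.31781005859375, 238.7462158203125), (31.81048583984375, 17.60521697998047), 27.758541107177734) [ 0.44935812 -0.02003535] [ 0.44729428 -0.01654301]
(367, 184) [ 0.44356707 -0.24906075  0.066     ]
(265, 193) [ 0.60340167 -0.11430884  0.066     ]
(299, 154) [ 0.61133957 -0.25582419  0.066     ]
(362, 188) [ 0.43894624 -0.24647553  0.066     ]
(274, 197) [ 0.59466462 -0.10283376  0.066     ]
jig [ 0.48184544 -0.32071154  0.016     ]
jig [ 0.50653564 -0.19619854  0.016     ]
jig [ 0.39372161 -0.1842856   0.016     ]
jig [ 0.37461314 -0.31001902  0.016     ]
[ 0.07296698 -0.00227274 -0.14289753] [[-0.   -0.96 -0.29]
 [ 1.   -0.   -0.  ]
 [ 0.   -0.29  0.96]] [[ 0.975  0.223 -0.   ]
 [ 0.223 -0.975  0.001]
 [-0.    -0.001 -1.   ]] [[369.25290133   0.         285.01467501]
 [  0.         369.25290133 208.74020364]
 [  0.           0.           1.        ]]
```

```bash
python3 -m crank '{"slide":[[37.6,-21,0],[37.6,-21,0],[37.6,-21,0],[37.6,-21,0],[37.6,-21,0],[37.6,-21,0],[37.6,-21,0],[37.6,-21,0],[37.6,-21,0],[37.6,-21,0]],"rotation":[[0,0,0.225],[0,0,0.225],[0,0,0.225],[0,0,0.225],[0,0,0.225],[0,0,0.225],[0,0,0.225],[0,0,0.225],[0,0,0.225],[0,0,0.225]],"claw":[1,1,1,1,1,1,1,1,1,1]}'
python3 -m crank '{"slide":[[0,0,0],[0,0,0],[0,0,0]],"rotation":[[0,0,0],[0,0,0],[0,0,0]],"claw":[1,1,1]}'
python3 - <<'E'
from h import *
i=vision.camera_info('wrist'); im=vision.snapshot('wrist'); cv2.imwrite('pics/w1raw.png',im[:,:,::-1])
s=bot.observe(); print(s['clock'],s['eef_pos'],R.from_rotvec(s['eef_rot']).as_matrix().round(3))
u=proj(i,[.443,-.249,.06]); print(u,i)
x,y=int(u[0])-65,int(u[1])-65; x=max(x,0);y=max(y,0)
c=cv2.resize(im[y:y+130,x:x+130],None,fx=4.5,fy=4.5,interpolation=cv2.INTER_CUBIC); cv2.imwrite('pics/w1.png',c[:,:,::-1]); print(x,y)
E
```

```text
clock: 1.2
eef_pos: [0.4467, -0.2411, 0.2312]
eef_rot: [-3.138, -0.018, -0.004]
ft_force: [0.0, 0.6, -1.1]
gripper_width: 0.998
grasp_force: 0.0
clock: 1.5
eef_pos: [0.4411, -0.2492, 0.2312]
eef_rot: [3.141, -0.006, -0.001]
ft_force: [0.3, -0.3, -0.6]
gripper_width: 1.0
grasp_force: 0.0
1.55 [ 0.44122836 -0.24908647  0.23124288] [[ 1.    -0.003 -0.001]
 [-0.003 -1.    -0.001]
 [-0.001  0.001 -1.   ]]
[287.22568542 182.06466756] {'camera_matrix': array([[369.25290133,   0.        , 285.01467501],
       [  0.        , 369.25290133, 208.74020364],
       [  0.        ,   0.        ,   1.        ]]), 'position': array([ 0.51366271, -0.24721268,  0.37404011]), 'rotation': array([ 2.05979729, -2.06782788, -0.3051122 ])}
222 117
```

View pics/w1.png

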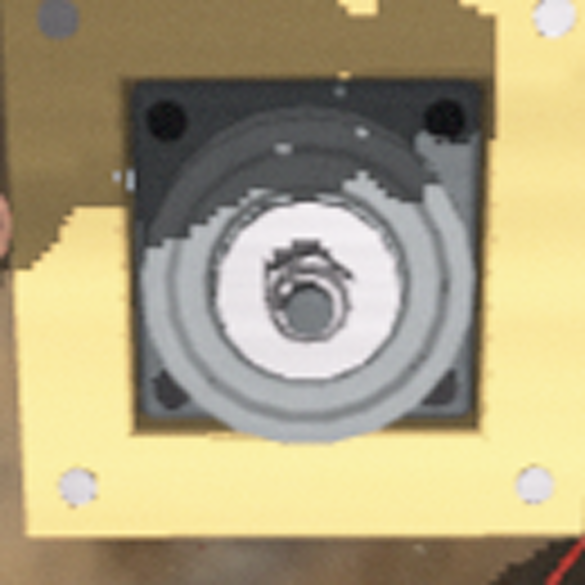

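The nut spans about 85 of the washer's 190 crop px. That is about 16 mm over corners, so it is the 13 mm nut and red is the first choice. The axle top is at crop (308,308) and the washer centre at (311,292). Next I look at red from above.

```bash
python3 - <<'E'
from h import *
i=vision.camera_info('wrist')
print(ray(i,(222+308/4.5,117+308/4.5),.066),ray(i,(222+311/4.5,117+292/4.5),.048))
E
python3 -m crank '{"slide":[[0.7,-23,0],[0.7,-23,0],[0.7,-23,0],[0.7,-23,0],[0.7,-23,0],[0.7,-23,0],[0.7,-23,0],[0.7,-23,0],[0.7,-23,0]],"rotation":[[0,0,0],[0,0,0],[0,0,0],[0,0,0],[0,0,0],[0,0,0],[0,0,0],[0,0,0],[0,0,0]],"claw":[1,1,1,1,1,1,1,1,1]}'
python3 - <<'E'
from h import *
i=vision.camera_info('wrist'); im=vision.snapshot('wrist'); cv2.imwrite('pics/w2.png',im[:,:,::-1])
s=bot.observe(); print(s['clock'],s['eef_pos'])
r,c=blob(im,'red',(150,80,420,330)); print(r, cv2.contourArea(c)); 
P=[ray(i,q,.122)[:2] for q in cv2.boxPoints(r)]; print(np.round(P,4), np.mean(P,0))
E
```

```text
[ 0.44155169 -0.25154076  0.066     ] [ 0.44062094 -0.25240249  0.048     ]
clock: 2.45
eef_pos: [0.4493, -0.0197, 0.2312]
eef_rot: [3.141, -0.007, -0.0]
ft_force: [-0.5, 0.1, 1.0]
gripper_width: 0.996
grasp_force: 0.0
2.5 [ 0.44930714 -0.01941526  0.23116297]
((290.96380615234375, 201.0572967529297), (21.366315841674805, 76.095703125), 1.3322197198867798) 1464.5
[[ 0.4228 -0.0133]
 [ 0.4788 -0.015 ]
 [ 0.4784 -0.0297]
 [ 0.4224 -0.0289]] [ 0.4505848  -0.02170809]
```

View pics/w2.png

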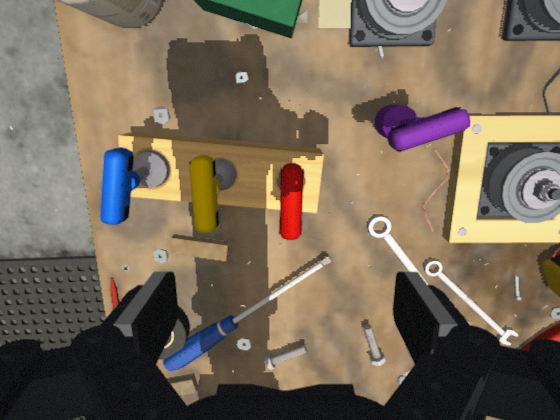

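Seen in the wrist view: red bar at (291,201) running along world x, yellow at (204,194), blue at (116,187), purple look-alike at (430,130). I narrow the fingers before going down because yellow is only 64 mm away.

```bash
python3 -m crank '{"slide":[[0.12,-0.0,0],[0.12,0.22,0],[0.12,0.22,4],[0.12,0.22,7],[0.12,0.22,10],[0.12,0.22,12.5],[0.12,0.22,14],[0.12,0.22,14],[0.12,0.22,14]],"rotation":[[0,0,0.02],[0,0,0.02],[0,0,0.02],[0,0,0.02],[0,0,0.02],[0,0,0.02],[0,0,0.02],[0,0,0.02],[0,0,0.02]],"claw":[0.5,0.5,0.5,0.5,0.5,0.5,0.5,0.5,0.5]}'
python3 -m crank '{"slide":[[0,0,0],[0,0,0],[0,0,0],[0,0,0],[0,0,0],[0,0,0]],"rotation":[[0,0,0],[0,0,0],[0,0,0],[0,0,0],[0,0,0],[0,0,0]],"claw":[0,0,0,0,0,0]}'
```

```text
clock: 3.4
eef_pos: [0.4509, -0.02, 0.0916]
eef_rot: [-3.141, 0.032, -0.0]
ft_force: [0.2, 0.5, -0.1]
gripper_width: 0.499
grasp_force: 0.0
clock: 4.0
eef_pos: [0.4518, -0.0204, 0.0925]
eef_rot: [3.14, -0.032, 0.004]
ft_force: [-0.8, -1.7, 5.6]
gripper_width: 0.175
grasp_force: 60.9
```

```bash
python3 -m crank '{"slide":[[0,0,-2],[0,0,-5],[0,0,-9],[0,0,-12],[0,0,-12],[0,0,-12]],"rotation":[[0,0,0],[0,0,0],[0,0,0],[0,0,0],[0,0,0],[0,0,0]],"claw":[0,0,0,0,0,0]}'
python3 -m crank '{"slide":[[0,5,0],[0,10,0],[0,15,0],[0,17,0],[0,17,0],[0,17,0],[0,17,0]],"rotation":[[0,0,-0.02],[0,0,-0.02],[0,0,-0.02],[0,0,-0.02],[0,0,-0.02],[0,0,-0.02],[0,0,-0.02]],"claw":[0,0,0,0,0,0,0]}'
python3 - <<'E'
from h import *
s=bot.observe(); i=vision.camera_info('wrist'); im=vision.snapshot('wrist'); cv2.imwrite('pics/w3.png',im[:,:,::-1])
M=R.from_rotvec(s['eef_rot']); p=s['eef_pos']; print(s['clock'],p,M.as_matrix().round(4),s['gripper_width'])
r,c=blob(im,'red',(150,80,420,400)); print(r,cv2.contourArea(c))
print([np.round(ray(i,q,p[2]+.0187+.012)[:2]-p[:2],4) for q in cv2.boxPoints(r)], ray(i,r[0],p[2]+.0187+.012)-p)
E
```

```text
clock: 4.6
eef_pos: [0.4502, -0.0196, 0.211]
eef_rot: [-3.141, 0.031, 0.0]
ft_force: [-0.6, 0.2, -2.1]
gripper_width: 0.178
grasp_force: 60.0
clock: 5.3
eef_pos: [0.4468, -0.1875, 0.2101]
eef_rot: [-3.139, -0.004, 0.003]
ft_force: [0.6, -0.3, -0.4]
gripper_width: 0.179
grasp_force: 60.0
5.3 [ 0.4467732  -0.18747067  0.21009215] [[ 1.      0.0028 -0.0022]
 [ 0.0029 -1.      0.0023]
 [-0.0022 -0.0023 -1.    ]] 0.17879824847814546
((285.5, 305.0), (148.0, 45.0), 90.0) 5920.5
[array([0.0312, 0.0094]), array([ 0.0312, -0.0051]), array([-0.0268, -0.0063]), array([-0.0269,  0.0102])] [0.00408789 0.00203918 0.0307    ]
```

View pics/w3.png

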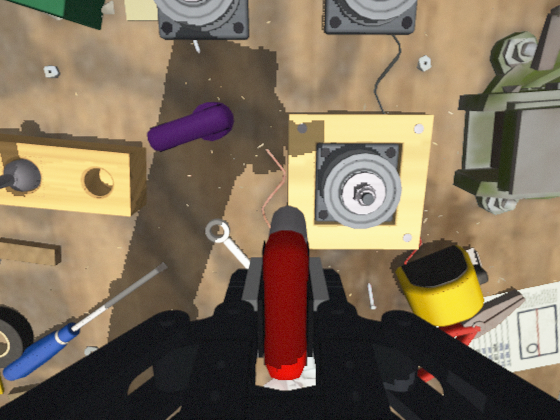

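The bar sits firmly in the hand at about (286,305). The nut is at (365,197) and the grey socket tip shows at (289,215). I bring the mouth down beside the nut so both are seen at one depth.

```bash
python3 -m crank '{"slide":[[-0.3,1.5,0],[-0.6,3.1,2],[-0.6,3.1,4.5],[-0.6,3.1,5.5],[-0.6,3.1,5.5],[-0.6,3.1,5.5],[-0.6,3.1,5.5]],"rotation":[[0,0,0],[0,0,0],[0,0,0],[0,0,0],[0,0,0],[0,0,0],[0,0,0]],"claw":[0,0,0,0,0,0,0]}'
python3 - <<'E'
from h import *
s=bot.observe(); i=vision.camera_info('wrist'); im=vision.snapshot('wrist'); cv2.imwrite('pics/w4raw.png',im[:,:,::-1])
M=R.from_rotvec(s['eef_rot']); p=s['eef_pos']; print(s['clock'],p,s['eef_rot'],i['position'])
u=proj(i,[.441,-.235,.06]); x,y=int(u[0])-65,int(u[1])-50; print(u,x,y)
cv2.imwrite('pics/w4.png',cv2.resize(im[y:y+100,x:x+130],None,fx=6,fy=6,interpolation=cv2.INTER_CUBIC)[:,:,::-1])
E
```

```text
clock: 6.05
eef_pos: [0.4424, -0.2205, 0.1576]
eef_rot: [3.141, 0.002, 0.004]
ft_force: [0.2, 0.3, -1.2]
gripper_width: 0.177
grasp_force: 59.8
6.05 [ 0.44237847 -0.22045176  0.15761163] [3.14056201e+00 2.05913294e-03 3.86960161e-03] [ 0.51448416 -0.21803197  0.3007271 ]
[309.48628144 211.02852091] 244 161
```

View pics/w4.png

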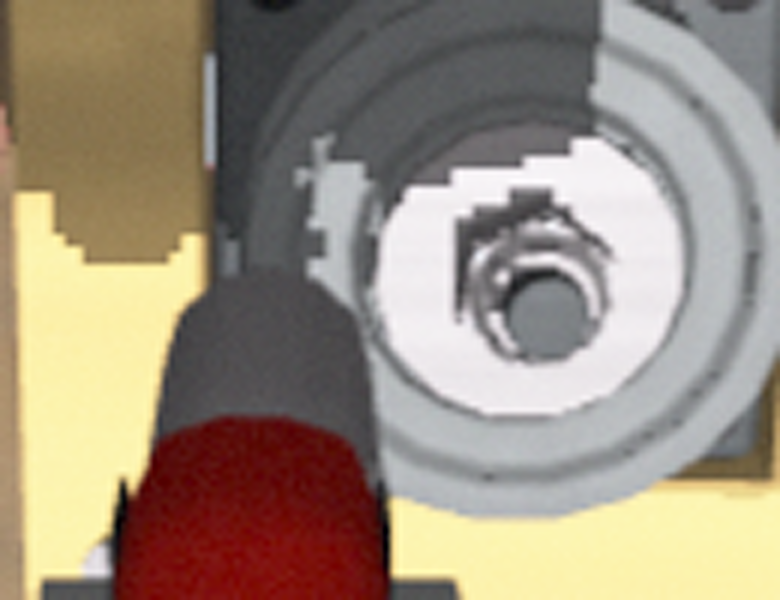

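The socket rim top is at full-image (288.5,205.5) and the axle end at (335,213). The nut outline looks nearer 17 mm in this view, so I take an enhanced look, including the other two nuts to compare.

```bash
python3 - <<'E'
import cv2,numpy as np
out=[]
for f,(x,y),k in [('w1raw',(290,183),48),('w4raw',(333,208),48)]:
    g=cv2.imread(f'pics/{f}.png',0)[y-24:y+24,x-24:x+24]
    g=cv2.createCLAHE(6,(3,3)).apply(g); out.append(cv2.resize(g,(390,390),interpolation=cv2.INTER_NEAREST))
cv2.imwrite('pics/nut.png',np.hstack(out))
E
```

```text
(no output)
```

View pics/nut.png

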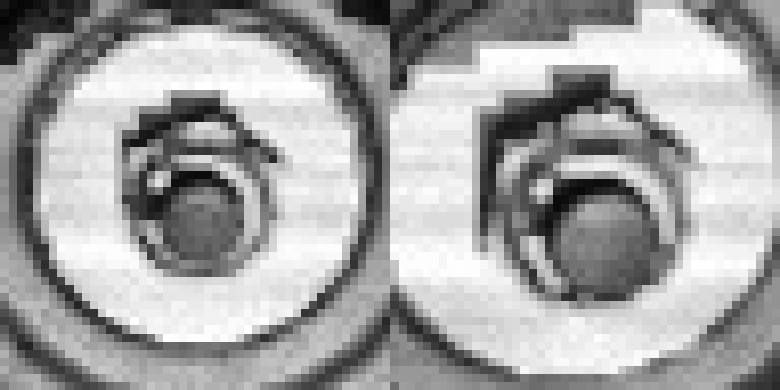

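```bash
python3 - <<'E'
from h import *
s=bot.observe(); i=vision.camera_info('wrist'); p=s['eef_pos']; print(s['clock'],p,s['qpos'])
m=ray(i,(288.6,205.5),p[2]+.0187-.1)-[.01125,0,0]
n=ray(i,(335,213),.066); w=ray(i,(332.5,205),.048)
print('mouth',m,'nut',n,'washer y',w,'move',n-m, tcp(s,n-m), 'mouth-tcp',m-p)
E
```

```text
6.1 [ 0.44227989 -0.22067671  0.15760038] [ 0.65001021  0.26674797 -0.26868723  1.76917107  0.07821363  1.1133249
 -1.21390172]
mouth [ 0.4382638  -0.22076344  0.07630038] nut [ 0.44134928 -0.25178733  0.066     ] washer y [ 0.44171403 -0.25234505  0.048     ] move [ 0.00308549 -0.03102389 -0.01030038] [0.3031958  3.10148576 1.03433795] mouth-tcp [-4.01609144e-03 -8.67375237e-05 -8.13000000e-02]
```

```bash
python3 -m crank '{"slide":[[0.1,1,0],[0.2,2,0],[0.3,3.22,0],[0.3,3.22,0],[0.3,3.22,0],[0.3,3.22,0]],"rotation":[[0,0,0.13],[0,0,0.26],[0,0,0.26],[0,0,0.26],[0,0,0.26],[0,0,0.26]],"claw":[0,0,0,0,0,0]}'
python3 - <<'E'
from h import *
s=bot.observe(); i=vision.camera_info('wrist'); im=vision.snapshot('wrist'); cv2.imwrite('pics/w5raw.png',im[:,:,::-1])
print(s['eef_pos'],s['eef_rot'],s['qpos'][6])
u=proj(i,[.441,-.252,.06]); x,y=int(u[0])-50,int(u[1])-50; print(x,y)
cv2.imwrite('pics/w5.png',cv2.resize(im[y:y+100,x:x+100],None,fx=5,fy=5,interpolation=cv2.INTER_CUBIC)[:,:,::-1])
E
```

```text
clock: 6.7
eef_pos: [0.4443, -0.2522, 0.1563]
eef_rot: [-3.115, 0.405, 0.0]
ft_force: [-0.1, 0.5, -1.1]
gripper_width: 0.174
grasp_force: 60.0
[ 0.44428359 -0.25219041  0.15634495] [-3.11469257e+00  4.04510786e-01  3.40421937e-05] -1.4072886293843165
238 163
```

View pics/w5.png

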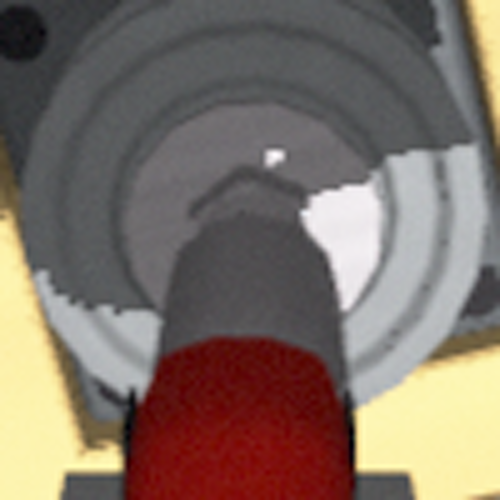

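```bash
python3 - <<'E'
from h import *
s=bot.observe(); i=vision.camera_info('wrist'); p=s['eef_pos']; M=R.from_rotvec(s['eef_rot']).as_matrix(); print(p,M.round(3))
f=lambda a,b:(238+a/5,163+b/5)
ax=M[:,0]
m=ray(i,f(250,213),p[2]+.0187-.1)-ax*.01125
w=ray(i,f(252.5,100),.048)-ax*.0185
print(m,w,(w-m)[:2],tcp(s,w-m))
E
```

```text
[ 0.44426729 -0.25216859  0.15631201] [[ 0.967 -0.255  0.   ]
 [-0.255 -0.967  0.001]
 [-0.    -0.001 -1.   ]]
[ 0.43960592 -0.25083974  0.07501365] [ 0.44067258 -0.25167112  0.0480027 ] [ 0.00106666 -0.00083138] [0.12475766 0.0546752  2.70104665]
```

```bash
python3 -m crank '{"slide":[[0.12,0.01,0],[0.12,0.01,0.4],[0.12,0.01,0.8],[0.12,0.01,1.2],[0.12,0.01,1.5],[0.12,0.01,1.7],[0.12,0.01,1.7]],"rotation":[[0,0,-0.1],[0,0,-0.1],[0,0,-0.1],[0,0,-0.1],[0,0,-0.1],[0,0,-0.1],[0,0,-0.1]],"claw":[0,0,0,0,0,0,0]}'
```

```text
clock: 7.45
eef_pos: [0.4456, -0.2529, 0.1407]
eef_rot: [-3.131, 0.251, -0.001]
ft_force: [-1.8, 2.5, 6.1]
gripper_width: 0.18
grasp_force: 61.0
```

```bash
python3 -m crank '{"slide":[[0,0,0.2],[0,0,0.3],[0,0,0.4],[0,0,0.4]],"rotation":[[0,0,0],[0,0,0],[0,0,0],[0,0,0]],"claw":[0,0,0,0]}'
```

```text
clock: 7.85
eef_pos: [0.4466, -0.2542, 0.14]
eef_rot: [3.129, -0.252, 0.006]
ft_force: [-5.5, 1.9, 21.5]
gripper_width: 0.178
grasp_force: 63.2
```

```bash
python3 -m crank '{"slide":[[0,0,-0.2],[0,0,-0.2],[0,0,-0.2],[0,0,-0.2]],"rotation":[[0,0,-0.07],[0,0,-0.14],[0,0,-0.2],[0,0,-0.2]],"claw":[0,0,0,0]}'; python3 -m crank '{"slide":[[0,0,0],[0,0,0],[0,0,0],[0,0,0],[0,0,0]],"rotation":[[0,0,0.1],[0,0,0.2],[0,0,0.3],[0,0,0.4],[0,0,0.4]],"claw":[0,0,0,0,0]}'
```

```text
clock: 8.25
eef_pos: [0.4462, -0.2534, 0.1401]
eef_rot: [3.14, 0.063, 0.003]
ft_force: [-2.5, 2.0, 12.6]
gripper_width: 0.176
grasp_force: 61.7
clock: 8.75
eef_pos: [0.4461, -0.2546, 0.1401]
eef_rot: [3.088, -0.566, 0.005]
ft_force: [-3.2, 0.0, 11.9]
gripper_width: 0.176
grasp_force: 61.6
```

Blocked at the crown height through 23° of yaw, so either the centring or the size is off. I lift and look straight down on the nut.

```bash
python3 -m crank '{"slide":[[0,0,-1.5],[0,0,-2.2],[-3,1,-2.2],[-7.3,2.6,-2.2],[-7.3,2.6,-2.2],[-7.3,2.6,-2.2],[-7.3,2.6,-2.2]],"rotation":[[0,0,0],[0,0,-0.1],[0,0,-0.2],[0,0,-0.36],[0,0,-0.36],[0,0,-0.36],[0,0,-0.36]],"claw":[0,0,0,0,0,0,0]}'
python3 - <<'E'
from h import *
i=vision.camera_info('wrist'); s=bot.observe(); p=s['eef_pos']; im=vision.snapshot('wrist'); cv2.imwrite('pics/w6raw.png',im[:,:,::-1])
print(s['clock'],p,s['eef_rot'],i['position'])
u=proj(i,[.441,-.252,.055]); x,y=int(u[0])-32,int(u[1])-32; print(u,x,y)
g=im[y:y+64,x:x+64]; e=cv2.resize(g,None,fx=9,fy=9,interpolation=cv2.INTER_CUBIC)
e=(255*(e/255.)**2).astype(np.uint8)   # darken highlights
cv2.imwrite('pics/w6.png',e[:,:,::-1])
E
```

```text
clock: 9.45
eef_pos: [0.3689, -0.2522, 0.1597]
eef_rot: [3.141, -0.001, 0.003]
ft_force: [0.3, -1.0, -1.1]
gripper_width: 0.177
grasp_force: 59.6
9.45 [ 0.36892393 -0.25216356  0.15968614] [ 3.14089663e+00 -9.85307999e-04  2.83440432e-03] [ 0.44110212 -0.24991401  0.30274518]
[288.05514817  98.37433718] 256 66
```

View pics/w6.png

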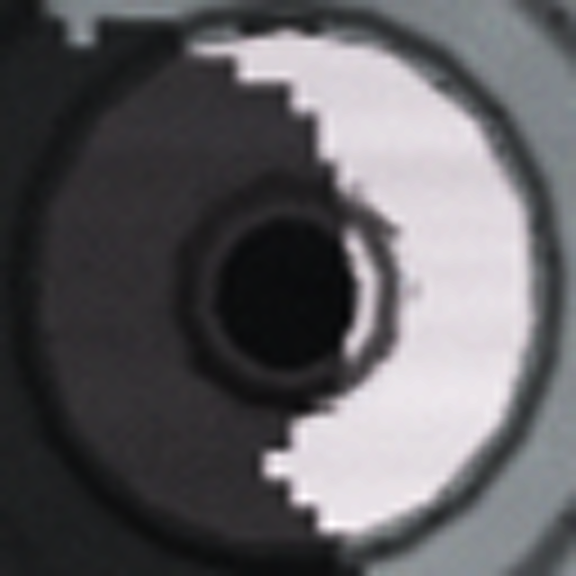

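Looking straight down, the nut is small (flat ring about 12 mm, concentric at px (288,98.4)), which fits 13 mm. So the block was probably off-centre by about 1–1.5 mm, and the side force agrees. I go back and correct against the measured pose.

```bash
python3 -m crank '{"slide":[[4,0,0],[7.6,0,0],[7.6,0,0.3],[7.6,0,0.3],[7.6,0,0.3],[7.6,0,0.3]],"rotation":[[0,0,0.1],[0,0,0.155],[0,0,0.155],[0,0,0.155],[0,0,0.155],[0,0,0.155]],"claw":[0,0,0,0,0,0]}'
python3 - <<'E'
from h import *
i=vision.camera_info('wrist'); s=bot.observe(); p=s['eef_pos']; im=vision.snapshot('wrist'); cv2.imwrite('pics/w7raw.png',im[:,:,::-1])
M=R.from_rotvec(s['eef_rot']).as_matrix(); print(p,M.round(3)[:2],i['position'])
# socket silhouette: print gray rows down the column & across
g=cv2.cvtColor(im,cv2.COLOR_RGB2GRAY).astype(int)
print(g[185:225,287]); 
for r in (214,218,222): print(r,g[r,262:316])
print(proj(i,[.441,-.252,.048]))
E
```

```text
clock: 10.1
eef_pos: [0.443, -0.2524, 0.1563]
eef_rot: [3.132, -0.245, -0.001]
ft_force: [0.8, -0.7, -1.5]
gripper_width: 0.178
grasp_force: 59.6
[ 0.44302001 -0.25235793  0.15625645] [[ 0.988 -0.155 -0.001]
 [-0.155 -0.988 -0.   ]] [ 0.51467163 -0.26146957  0.29912072]
[109 110 109 110 109 111 111 107 107 107  89  74  74  86  92  90  92  95
  93 101  89  60  71  72  74  74  75  81  79  75  78  76  78  73  76  77
  81  76  79  80]
214 [ 69  90 106 108 107 106 104 103 105  96  75  65  72  71  68  73  73  73
  76  75  80  79  75  78  75  75  79  74  78  76  75  74  73  73  73  73
  71  90 152 222 239 239 239 239 238 238 237 238 237 223 170 132 145 177]
218 [ 84  73  78  97 108 111 109 106  86  65  67  68  72  72  73  73  78  75
  77  76  80  79  77  78  76  73  76  79  75  73  77  76  73  73  69  70
  70  71  70  88 186 232 231 232 231 231 233 223 165 113 152 182 186 187]
222 [ 91  89  87  81  71  82  98  85  69  65  66  71  73  72  75  76  78  78
  80  80  77  79  80  78  79  76  77  78  81  74  78  74  73  74  72  72
  73  74  66  68  79 183 230 230 222 173 131 147 175 185 186 185 185 185]
[287.84407428 206.57091925]
```

```bash
python3 - <<'E'
from h import *
i=vision.camera_info('wrist'); s=bot.observe(); p=s['eef_pos']
print(p)
for c in (286,287.2): 
    m=ray(i,(c,222.1),p[2]-.0813); d=np.array([.441,-.252,m[2]])-m; print(m,tcp(s,d))
E
```

```text
[ 0.4430434  -0.25239734  0.15639318]
[ 0.43890466 -0.25031171  0.07509318] [ 2.33249935e-01  1.34172588e-01 -3.47031723e-05]
[ 0.43878463 -0.25107171  0.07509318] [ 2.33282013e-01  5.72300006e-02 -6.37683170e-05]
```

```bash
python3 -m crank '{"slide":[[0.22,0.1,0],[0.22,0.1,0.5],[0.22,0.1,1],[0.22,0.1,1.4],[0.22,0.1,1.7],[0.22,0.1,1.9],[0.22,0.1,1.9]],"rotation":[[0,0,0],[0,0,0],[0,0,0],[0,0,0],[0,0,0],[0,0,0],[0,0,0]],"claw":[0,0,0,0,0,0,0]}'
```

```text
clock: 10.85
eef_pos: [0.4465, -0.2539, 0.1402]
eef_rot: [3.13, -0.243, 0.003]
ft_force: [-3.1, 0.9, 14.2]
gripper_width: 0.179
grasp_force: 62.1
```

```bash
python3 -m crank '{"slide":[[-0.08,0,-0.05],[-0.15,0,-0.05],[-0.15,0,-0.05],[-0.22,0,-0.05],[-0.22,0,-0.05],[-0.3,0,-0.05],[-0.3,0,-0.05]],"rotation":[[0,0,0],[0,0,0],[0,0,0],[0,0,0],[0,0,0],[0,0,0],[0,0,0]],"claw":[0,0,0,0,0,0,0]}'
python3 -m crank '{"slide":[[0,-0.1,0],[0.1,-0.1,0],[0.2,-0.1,0],[0.3,-0.1,0],[0.3,-0.1,0]],"rotation":[[0,0,0],[0,0,0],[0,0,0],[0,0,0],[0,0,0]],"claw":[0,0,0,0,0]}'
python3 -m crank '{"slide":[[0,0.1,0],[0,0.2,0],[-0.1,0.2,0],[-0.2,0.2,0],[-0.3,0.2,0],[-0.3,0.2,0]],"rotation":[[0,0,0],[0,0,0],[0,0,0],[0,0,0],[0,0,0],[0,0,0]],"claw":[0,0,0,0,0,0]}'
```

```text
clock: 11.55
eef_pos: [0.4453, -0.2537, 0.1404]
eef_rot: [3.13, -0.243, 0.009]
ft_force: [0.5, -0.1, 8.1]
gripper_width: 0.175
grasp_force: 61.1
clock: 12.05
eef_pos: [0.4464, -0.2536, 0.1403]
eef_rot: [3.129, -0.244, 0.002]
ft_force: [-4.6, 0.8, 10.5]
gripper_width: 0.175
grasp_force: 61.6
clock: 12.65
eef_pos: [0.4453, -0.2539, 0.1404]
eef_rot: [3.131, -0.242, 0.01]
ft_force: [0.9, 1.0, 8.3]
gripper_width: 0.183
grasp_force: 61.1
```

```bash
python3 -m crank '{"slide":[[0.15,-0.1,0.05],[0.15,-0.14,0.05],[0.14,-0.18,0.05],[0.13,-0.22,0.05],[0.12,-0.26,0.05],[0.1,-0.3,0.05],[0.1,-0.3,0.05]],"rotation":[[0,0,0],[0,0,-0.1],[0,0,-0.2],[0,0,-0.3],[0,0,-0.4],[0,0,-0.5],[0,0,-0.5]],"claw":[0,0,0,0,0,0,0]}'
```

```text
clock: 13.35
eef_pos: [0.4455, -0.2519, 0.1401]
eef_rot: [3.092, 0.541, 0.004]
ft_force: [-3.3, 0.6, 11.5]
gripper_width: 0.174
grasp_force: 61.6
```

```bash
python3 - <<'E'
import cv2
g=cv2.imread('pics/w6raw.png',0)
for r in (92,95,98,101,104): print(r,g[r,286:320])
for c in (284,288,292): print(c,g[66:132,c])
E
```

```text
92 [ 63  60  60  65  60  63  74  95 179 205 156 127 153 181 218 236 237 236
 235 237 236 237 237 236 238 236 237 235 211 156 129 130 166 185]
95 [ 60  56  62  59  58  58  58  56 112 196 226 184 129 149 215 236 234 236
 236 236 236 236 236 235 237 236 237 239 218 172 142 115 145 177]
98 [ 59  59  56  53  56  54  54  56  60 139 217 211 152 130 192 211 218 237
 238 238 238 236 238 239 239 238 239 239 220 172 147 117 143 177]
101 [ 58  59  59  54  57  57  58  58  54 176 225 193 133 148 210 237 238 238
 238 238 238 238 237 239 238 238 238 237 228 188 140 121 155 183]
104 [ 58  57  58  60  58  59  57  77 189 221 167 135 133 174 224 237 237 236
 236 238 237 236 235 235 235 235 235 232 203 158 134 134 169 186]
284 [128 107  92 104 216 231 234 232 230 155 110 112 114 116 114 114 112 109
 109 102  89  85  91 100 105  77  64  57  63  57  60  59  59  59  57  57
  59  53  57  63  93 104  86  73  66  93 101 108 107 112 109 106 106 107
 109 108 110 110 107 112  93  85  66  60  76  89]
288 [119 122  95 180 227 233 233 234 232 200 190 193 155 121 117 118 110 111
 110  96  88  88 102 106  82  63  60  61  61  62  57  57  56  58  57  59
  57  57  58  56  58  94 103  77  67  75 141 187 196 192 230 237 237 210
 196 197 139 112 111 111  89  82  67  62  81  87]
292 [136 113 130 162 210 229 234 233 232 232 233 231 235 237 237 238 235 212
 139 107  95  88  86  96 104  96  74  62  61  58  57  54  54  55  55  58
  58  57  57  83  98  97  76  91 161 166 232 239 238 237 238 236 237 237
 240 240 240 242 243 164  91  81  65  64  79  87]
```

The w6 extents are 18.1–18.9 mm along x by about 16 mm along y. That ratio is exactly a hexagon's, and the size is nearest 17 mm. So red does not fit: it stands on the crown. Red goes back in its hole and I take yellow.

```bash
python3 -m crank '{"slide":[[0,0,-4],[0,0,-7.5],[2,-5,-7.5],[4,-10,-7.5],[6,-15,-7.5],[8.4,-21.6,-7.5],[8.4,-21.6,-7.5],[8.4,-21.6,-7.5],[8.4,-21.6,-7.5],[8.4,-21.6,-7.5]],"rotation":[[0,0,0],[0,0,0],[0,0,0.1],[0,0,0.2],[0,0,0.3],[0,0,0.37],[0,0,0.37],[0,0,0.37],[0,0,0.37],[0,0,0.37]],"claw":[0,0,0,0,0,0,0,0,0,0]}'
python3 - <<'E'
from h import *
i=vision.camera_info('wrist'); s=bot.observe(); p=s['eef_pos']; im=vision.snapshot('wrist'); cv2.imwrite('pics/w8raw.png',im[:,:,::-1])
print(s['clock'],p,2*np.degrees(np.arctan2(s['eef_rot'][1],s['eef_rot'][0])))
m=ray(i,(287,222),p[2]-.0813); print('mouth',m-p, m)
h=ray(i,(287,222),.04);print(proj(i,[.4495,-.0205,.04]))
for b,c in [('yellow',(100,80,560,400))]:
    r,k=blob(im,b,c); print(r,np.mean([ray(i,q,.122) for q in cv2.boxPoints(r)],0))
E
```

```text
clock: 14.35
eef_pos: [0.45, -0.0209, 0.212]
eef_rot: [3.14, -0.043, -0.001]
ft_force: [-0.1, 0.2, -1.3]
gripper_width: 0.18
grasp_force: 60.0
14.35 [ 0.45004722 -0.02091169  0.21197928] -1.564876528651817
mouth [-0.00407957  0.00097378 -0.0813    ] [ 0.44596764 -0.01993791  0.13067928]
[286.9200744  184.58207804]
((198.13365173339844, 202.8366241455078), (82.68759155273438, 31.74168586730957), 84.2894058227539) [0.45694572 0.03798156 0.122     ]
```

```bash
python3 -m crank '{"slide":[[0,-0.1,4],[0,-0.1,7.5],[0,-0.1,9],[0,-0.1,9.6],[0,-0.1,10],[0,-0.1,10.3],[0,-0.1,10.3]],"rotation":[[0,0,0],[0,0,0],[0,0,0],[0,0,0],[0,0,0],[0,0,0],[0,0,0]],"claw":[0,0,0,0,0,0,0]}'
```

```text
clock: 15.1
eef_pos: [0.4604, -0.021, 0.1177]
eef_rot: [3.138, -0.046, 0.034]
ft_force: [-0.4, -1.7, 31.7]
gripper_width: 0.179
grasp_force: 70.0
```

```bash
python3 -m crank '{"slide":[[0,0,-1],[0,0,-3],[0,0,-5],[0,0,-5],[0,0,-5],[0,0,-5]],"rotation":[[0,0,0],[0,0,0],[0,0,0],[0,0,0],[0,0,0],[0,0,0]],"claw":[0,0,0,0,0,0]}'
python3 - <<'E'
from h import *
i=vision.camera_info('wrist'); s=bot.observe(); p=s['eef_pos']; im=vision.snapshot('wrist'); cv2.imwrite('pics/w9raw.png',im[:,:,::-1])
print(s['clock'],p,2*np.degrees(np.arctan2(s['eef_rot'][1],s['eef_rot'][0])),i['position'])
print(proj(i,[.45,-.0208,.04]))
a=cv2.resize(im[130:400,180:400],None,fx=2.2,fy=2.2,interpolation=cv2.INTER_CUBIC)
b=cv2.imread('pics/w4raw.png')[130:400,180:270][:,:,::-1]; b=cv2.imread('pics/w4raw.png')[130:400,230:345][:,:,::-1]
b=cv2.resize(b,None,fx=2.2,fy=2.2); cv2.imwrite('pics/w9.png',np.hstack([a,b])[:,:,::-1])
E
```

```text
clock: 15.7
eef_pos: [0.449, -0.019, 0.1578]
eef_rot: [-3.141, 0.041, 0.005]
ft_force: [-1.2, -0.3, -1.5]
gripper_width: 0.179
grasp_force: 65.1
15.7 [ 0.4490026  -0.01895031  0.15784954] 358.49699461314697 [ 0.52186522 -0.01867752  0.30054465]
[290.58711378 198.83083363]
```

View pics/w9.png

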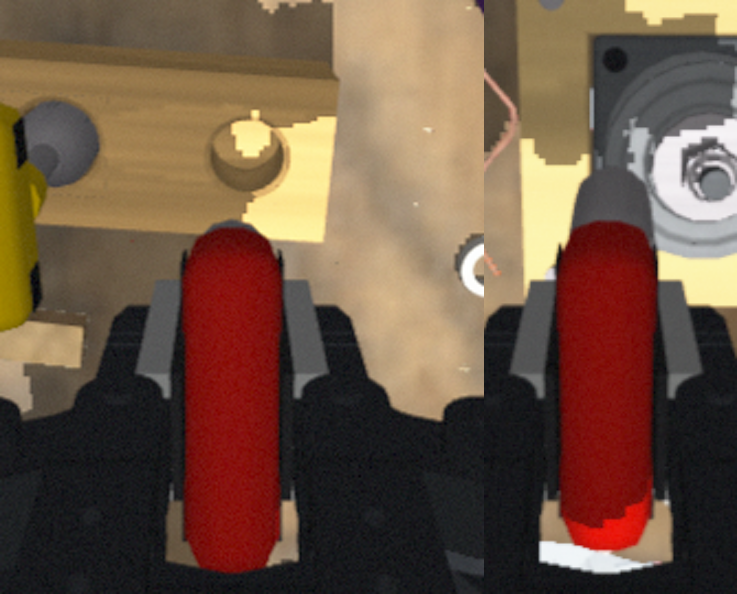

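The wrench has pivoted in the grip: the bar's rear end is now low and the socket rim has moved from row 205 to row 231, so the mouth swung towards -x. I work out the tilt and straighten it with the gripper.

```bash
python3 - <<'E'
from h import *
i=vision.camera_info('wrist'); s=bot.observe(); p=s['eef_pos']; M=R.from_rotvec(s['eef_rot']).as_matrix()
h=p-M[:,2]*.0187
for row in (222,247):
    m=ray(i,(286,row),h[2]-.0985); v=M.T@(m-h); print(v,np.arctan2(-v[0],v[2]))
# hole: ellipse of the mouth rim at z=.04, crop (250,155) size ~78x72
print('hole',ray(i,(180+248/2.2,130+155/2.2),.04), 'tcp',p)
E
```

```text
[-0.00353334 -0.00160271  0.09851195] 0.03585173663548909
[-0.02072084 -0.00159505  0.09856639] 0.20720500744599968
hole [ 0.44871563 -0.02213636  0.04      ] tcp [ 0.44900291 -0.01874624  0.1578208 ]
```

```bash
python3 -m crank '{"slide":[[0.18,0.2,0],[0.37,0.5,0],[0.37,0.5,0],[0.37,0.5,0],[0.37,0.5,0],[0.37,0.5,0]],"rotation":[[0,0.1,0],[0,0.2,0],[0,0.2,0],[0,0.2,0],[0,0.2,0],[0,0.2,0]],"claw":[0,0,0,0,0,0]}'
cat > m.py <<'E'
from h import *
import sys
f,c0,hz,sx=sys.argv[1],int(sys.argv[2]),float(sys.argv[3]),0
i=vision.camera_info('wrist'); s=bot.observe(); p=s['eef_pos']; im=vision.snapshot('wrist'); cv2.imwrite(f'pics/{f}.png',im[:,:,::-1])
M=R.from_rotvec(s['eef_rot']).as_matrix(); h=p-M[:,2]*.0187
print(s['clock'],p,M.round(3).tolist(),'hold',h)
r,k=blob(im,'red',(200,80,400,420)); print(cv2.boundingRect(k))
hsv=cv2.cvtColor(im,cv2.COLOR_RGB2HSV)
print('S',hsv[195:245,286,1]); print('V',hsv[195:245,286,2])
E
python3 m.py w10raw 286 0.04
```

```text
clock: 16.35
eef_pos: [0.4552, -0.0232, 0.1597]
eef_rot: [3.124, -0.039, 0.314]
ft_force: [-0.4, 0.4, -1.3]
gripper_width: 0.172
grasp_force: 64.9
16.35 [ 0.45518682 -0.02318663  0.15972751] [[0.98, -0.025, 0.199], [-0.024, -1.0, -0.004], [0.199, -0.001, -0.98]] hold [ 0.45146429 -0.02310887  0.17805309]
(263, 234, 46, 157)
S [ 90  93  88  92  95  96 135 135 132 128 129 128 129 129 128 125 128 124
 126 126 128 126 128 127 129 132 129 130 123 129 125 129 129 127 106  39
   4   7 116 216 211 230 252 228 237 235 213 236 245 233]
V [102  96 101  97  99  96  89  91  87 132 140 138 144 146 146 147 146 144
 146 142 137 138 139 147 152 157 158 143 135 136 147 146 146 144 125  84
  67  70  75  78  81  83  82  85  87  91  92  96  99 102]
```

```bash
python3 - <<'E'
from h import *
i=vision.camera_info('wrist'); s=bot.observe(); p=s['eef_pos']; M=R.from_rotvec(s['eef_rot']).as_matrix(); h=p-M[:,2]*.0187
z=h[2]-.1005
m=ray(i,(285.8,229.5),z)-[.0108,0,0]; print('hold',h,'mouth',m,'to hole',np.array([.4487,-.0221])-m[:2],tcp(s,[1,0,0]),proj(i,[.4487,-.0221,.04]))
g=cv2.imread('pics/w10raw.png')
cv2.imwrite('pics/c.png',g[130:260,200:380])
gg=cv2.cvtColor(g,cv2.COLOR_BGR2GRAY).astype(int)
for r in range(180,230,6): print(r,gg[r,262:330:2])
E
```

```text
hold [ 0.45125443 -0.02305576  0.17792583] mouth [ 0.45134385 -0.02156456  0.07742583] to hole [-0.00264385 -0.00053544] [97.97211986 -2.46224617 19.88469445] [286.89306313 239.81297225]
180 [ 92  94  90  95  94  93  94  88  87  97 140 162 167 173 173 177 178 171
 163 156 152 156 156 159 164 167 168 173 172 173 174 168 164 163]
186 [ 85  88  89  88  90  91  95  92  91  89  86  85 169 176 178 175 175 169
 162 157 154 156 154 155 156 159 162 165 165 165 166 167 165 166]
192 [ 85  87  88  87  89  92  93  89  89  89  87  86  87 117  92  95  95  91
  86  82  85  84  82  82  83  95 108 111  97  86  79  85  87  85]
198 [80 84 83 87 89 91 88 87 83 87 84 84 85 87 86 85 91 89 85 84 83 82 79 81
 81 80 78 77 77 79 78 80 82 82]
204 [114 114 115 115 114 110 110 112 109 105 108 106 108  99  99  92  88  80
  78  70  74  67  69  73  73  74  72  74  76  75  75  77  76  77]
210 [118 118 119 121 119 117 120 120 120 120 119 118 121 121 122 119 121 120
 121 121 120 120 123 118 118 120 120 121 119 122 118 119 106  77]
216 [116 117 114 115 116 114 112 116 118 115 117 112 114 110 112 113 113 114
 111 112 116 115 115 116 114 116 117 116 116 117 118 116  90  70]
222 [127 129 128 128 128 127 126 124 129 128 124 123 118 118 126 129 128 132
 129 127 128 130 129 131 132 124 117 121 121 123 120 122 135 136]
228 [121 121 121 119 120 115 102 113 116 119 120 119 119 117 118 185 223 184
 104 107 124 125 123 125 124 123 123 126 126 126 122 127 131 134]
```

```bash
python3 -m crank '{"slide":[[-0.26,0.06,-0.05],[-0.26,0.06,-0.05],[-0.66,0.06,1.9],[-0.9,0.06,3.1],[-1.02,0.06,3.7],[-1.16,0.06,4.35],[-1.16,0.06,4.35]],"rotation":[[0,0,0],[0,0,0],[0,0,0],[0,0,0],[0,0,0],[0,0,0],[0,0,0]],"claw":[0,0,0,0,0,0,0]}'
```

```text
clock: 17.1
eef_pos: [0.4506, -0.024, 0.1137]
eef_rot: [3.124, -0.039, 0.311]
ft_force: [-0.3, -0.1, -1.6]
gripper_width: 0.179
grasp_force: 65.0
```

```bash
python3 -m crank '{"slide":[[-0.15,0,0.7],[-0.29,0,1.4],[-0.42,0,2.06],[-0.42,0,2.06],[-0.42,0,2.06]],"rotation":[[0,0,0],[0,0,0],[0,0,0],[0,0,0],[0,0,0]],"claw":[0,0,0,0,0]}'
```

```text
clock: 17.6
eef_pos: [0.4509, -0.0239, 0.0931]
eef_rot: [3.123, -0.039, 0.313]
ft_force: [-0.3, 0.1, -1.3]
gripper_width: 0.175
grasp_force: 65.0
```

```bash
python3 -m crank '{"slide":[[0,0,0],[0,0,0],[0,0,0],[0.8,0,-4],[1.6,0,-8],[2.4,0,-12],[2.8,0,-13.7],[2.8,-3,-13.7],[2.8,-6.7,-13.7],[2.8,-6.7,-13.7]],"rotation":[[0,0,0],[0,0,0],[0,0,0],[0,0,0],[0,0,0],[0,0,0],[0,-0.1,0],[0,-0.2,0],[0,-0.2,0],[0,-0.2,0]],"claw":[0.5,0.5,0.5,0.5,0.5,0.5,0.5,0.5,0.5,0.5]}'
python3 -m crank '{"slide":[[0,0,0],[0,0,0]],"rotation":[[0,0,0],[0,0,0]],"claw":[0.5,0.5]}'
python3 - <<'E'
from h import *
i=vision.camera_info('wrist'); s=bot.observe(); p=s['eef_pos']; im=vision.snapshot('wrist'); cv2.imwrite('pics/w11raw.png',im[:,:,::-1])
print(s['clock'],p,R.from_rotvec(s['eef_rot']).as_matrix().round(3).tolist())
for c,b in [('yellow',(150,80,330,330)),('red',(310,80,480,330))]:
    r,k=blob(im,c,b); P=np.array([ray(i,q,.116)[:2] for q in cv2.boxPoints(r)]); print(c,r,cv2.contourArea(k),P.round(4).tolist(),P.mean(0))
E
```

```text
clock: 18.6
eef_pos: [0.4533, 0.0498, 0.2337]
eef_rot: [-3.136, 0.024, -0.001]
ft_force: [-0.2, 0.8, -0.1]
gripper_width: 0.496
grasp_force: 0.0
clock: 18.8
eef_pos: [0.4528, 0.0418, 0.2331]
eef_rot: [3.14, -0.042, -0.0]
ft_force: [0.5, 0.2, 0.1]
gripper_width: 0.501
grasp_force: 0.0
18.8 [0.45276307 0.04175839 0.23305226] [[1.0, -0.027, -0.0], [-0.027, -1.0, -0.001], [-0.0, 0.001, -1.0]]
yellow ((287.4490051269531, 197.00103759765625), (76.12700653076172, 22.1994571685791), 88.83085632324219) 1507.5 [[0.4836, 0.0497], [0.4835, 0.034], [0.4261, 0.0338], [0.4262, 0.0505]] [0.45485658 0.04199237]
red ((371.5776062011719, 203.9247283935547), (28.842830657958984, 74.48692321777344), 4.666858196258545) 1653.0 [[0.4209, -0.0075], [0.4774, -0.0103], [0.4751, -0.0308], [0.4184, -0.0293]] [ 0.4479664  -0.01947525]
```

```bash
python3 -m crank '{"slide":[[0.22,0.15,0],[0.22,0.15,4],[0.22,0.15,7],[0.22,0.15,10],[0.22,0.15,12.5],[0.22,0.15,14.2],[0.22,0.15,14.2],[0.22,0.15,14.2]],"rotation":[[0,0,-0.025],[0,0,-0.025],[0,0,-0.025],[0,0,-0.025],[0,0,-0.025],[0,0,-0.025],[0,0,-0.025],[0,0,-0.025]],"claw":[0.5,0.5,0.5,0.5,0.5,0.5,0.5,0.5]}'
python3 -m crank '{"slide":[[0,0,0],[0,0,0],[0,0,0],[0,0,0],[0,0,0],[0,0,0]],"rotation":[[0,0,0],[0,0,0],[0,0,0],[0,0,0],[0,0,0],[0,0,0]],"claw":[0,0,0,0,0,0]}'
python3 -m crank '{"slide":[[0,0,-2],[0,0,-5],[0,0,-9],[0,0,-12.5],[0,0,-12.5],[0,0,-12.5]],"rotation":[[0,0,0],[0,0,0],[0,0,0],[0,0,0],[0,0,0],[0,0,0]],"claw":[0,0,0,0,0,0]}'
```

```text
clock: 19.65
eef_pos: [0.4554, 0.0408, 0.0915]
eef_rot: [3.141, -0.001, 0.0]
ft_force: [-0.0, -0.7, 0.3]
gripper_width: 0.5
grasp_force: 0.0
clock: 20.25
eef_pos: [0.4564, 0.0412, 0.0925]
eef_rot: [3.141, -0.0, 0.005]
ft_force: [0.0, -1.0, 6.2]
gripper_width: 0.178
grasp_force: 59.4
clock: 20.85
eef_pos: [0.4549, 0.0415, 0.2162]
eef_rot: [3.141, 0.0, 0.001]
ft_force: [0.3, -0.1, -2.4]
gripper_width: 0.178
grasp_force: 59.5
```

```bash
python3 -m crank '{"slide":[[0,5,0],[0,10,0],[0,15,0],[-0.5,20,0],[-1,25.8,0],[-1,25.8,1.5],[-1,25.8,4],[-1,25.8,5.9],[-1,25.8,5.9],[-1,25.8,5.9]],"rotation":[[0,0,0],[0,0,0],[0,0,0],[0,0,0],[0,0,0],[0,0,0],[0,0,0],[0,0,0],[0,0,0],[0,0,0]],"claw":[0,0,0,0,0,0,0,0,0,0]}'
python3 -m crank '{"slide":[[0,0,0],[0,0,0]],"rotation":[[0,0,0],[0,0,0]],"claw":[0,0]}'
cat > m.py <<'E'
from h import *
import sys
i=vision.camera_info('wrist'); s=bot.observe(); p=s['eef_pos']; im=vision.snapshot('wrist'); cv2.imwrite(f'pics/{sys.argv[1]}.png',im[:,:,::-1])
M=R.from_rotvec(s['eef_rot']).as_matrix(); h=p-M[:,2]*.0187
print(s['clock'],p,s['eef_rot'],s['qpos'][6])
g=cv2.cvtColor(im,cv2.COLOR_RGB2GRAY).astype(int)
for c in (283,288,293): print('col',c,g[190:226,c])
for r in range(206,230,4): print('row',r,g[r,258:320])
r,k=blob(im,'yellow',(200,180,400,420)); print(cv2.boundingRect(k))
E
python3 m.py y1
```

```text
clock: 21.85
eef_pos: [0.4439, -0.2159, 0.1557]
eef_rot: [-3.14, -0.001, 0.005]
ft_force: [1.7, 0.6, -2.3]
gripper_width: 0.173
grasp_force: 59.5
clock: 22.05
eef_pos: [0.4459, -0.2167, 0.1582]
eef_rot: [3.141, 0.0, 0.003]
ft_force: [0.1, 0.2, -2.3]
gripper_width: 0.177
grasp_force: 59.5
22.05 [ 0.44585915 -0.2167053   0.1581656 ] [3.14058694e+00 4.11369985e-04 2.94332836e-03] -1.2462884461142247
col 283 [200 198 154  94  79  80  79  79  76  78  80  75  76  75  71  70  73  78
  72  75  72  69  66  71  79  81  81  83  80  84  85  88  82  88  90  89]
col 288 [57 63 60 62 60 60 58 61 55 58 69 68 68 66 70 68 68 68 70 69 68 72 69 68
 76 78 79 79 78 80 85 87 84 87 89 91]
col 293 [73 74 80 90 89 92 92 87 89 90 91 80 75 75 77 77 75 78 75 77 78 77 81 77
 80 80 80 80 82 84 85 83 86 85 88 91]
row 206 [240 239 239 239 238 240 240 238 239 240 239 239 226 156  79  74  72  78
  73  75  76  78  78  80  79  73  70  74  77  74  68  73  77  75  74  75
  76  72  74  74  78  73  80 118 173 193 192 190 179 141 107  94  88  79
 176 235 239 238 239 238 239 239]
row 210 [238 238 237 240 238 238 238 238 238 2
[... 578 characters left out ...]
 82  83  80  82  83  85  80  78  79  81  84  80  82
  80  79  77  78  81  79  78  78  75  76  70  68  93 159 178 140 111 148
 156 214 241 239 239 239 240 239]
row 222 [237 237 237 237 237 237 216 120  67  67  75  77  76  79  82  84  82  85
  86  85  86  84  87  89  85  82  86  82  83  82  84  85  88  86  87  86
  85  86  82  82  84  82  84  80  79  75  71  64  70 110 167 186 165 127
 122 146 211 238 239 239 239 239]
row 226 [237 237 238 237 237 229 165  74  76  76  79  82  84  83  87  85  87  93
  89  88  88  88  90  87  85  87  87  88  89  89  88  88  89  89  91  90
  89  85  88  87  83  86  81  81  79  79  80  75  74  72 144 189 188 188
 186 171 134 119 156 201 226 233]
(263, 227, 46, 150)
```

```bash
python3 - <<'E'
from h import *
i=vision.camera_info('wrist'); s=bot.observe(); p=s['eef_pos']
m=ray(i,(286.1,220.8),p[2]-.081); n=np.array([.4413,-.252,m[2]]); print(p,m,m-p,tcp(s,n-m))
im=cv2.imread('pics/y1.png',0); print(proj(i,[.4413,-.252,.066]),proj(i,[.4413,-.252,.048]))
u=proj(i,[.4413,-.252,.066]).astype(int); print(im[u[1],u[0]-22:u[0]+24]); print(im[u[1]-24:u[1]+20,u[0]])
E
```

```text
[ 0.44578576 -0.2167135   0.15812987] [ 0.44283459 -0.21523069  0.07712987] [-0.00295117  0.00148281 -0.081     ] [-1.54195385e-01  3.67689898e+00  3.36924183e-03]
[340.93509053 217.66802751] [337.26914816 209.88116878]
[237 238 237 237 234 237 194  77 103 135 127 120 181 178  80  48  95 126
 130 129 129 128 129 132 127 126 125 125 120 146 159 150 204 233 234 235
 234 233 233 233 231 233 217 148 152 180]
[241 243 244 243 242 239 150  76  84 179 223 167 128 127 151 223 150  59
  37  97 135 138 137 134 129 130 130 131 128 127 128 125 129 218 228 230
 233 233 232 233 233 187 179 184]
```

```bash
python3 -m crank '{"slide":[[-0.1,1.8,0],[-0.15,3.65,0],[-0.15,3.65,0],[-0.15,3.65,0],[-0.15,3.65,0.5],[-0.15,3.65,1],[-0.15,3.65,1.4],[-0.15,3.65,1.7],[-0.15,3.65,1.9],[-0.15,3.65,2]],"rotation":[[0,0,0.05],[0,0,0.05],[0,0,0.05],[0,0,0.05],[0,0,0.05],[0,0,0.05],[0,0,0.05],[0,0,0.05],[0,0,0.05],[0,0,0.05]],"claw":[0,0,0,0,0,0,0,0,0,0]}'
python3 -m crank '{"slide":[[0,0,0],[0,0,0]],"rotation":[[0,0,0],[0,0,0]],"claw":[0,0]}'
```

```text
clock: 23.1
eef_pos: [0.4435, -0.2529, 0.1369]
eef_rot: [-3.14, 0.078, 0.001]
ft_force: [-0.2, -0.3, -1.3]
gripper_width: 0.178
grasp_force: 59.7
clock: 23.3
eef_pos: [0.4436, -0.2531, 0.1373]
eef_rot: [3.14, -0.079, 0.0]
ft_force: [0.1, 0.2, -2.4]
gripper_width: 0.176
grasp_force: 59.7
```

Yellow slips over the crown with no force. Down to the washer.

```bash
python3 -m crank '{"slide":[[0,0,0.3],[0,0,0.6],[0,0,0.9],[0,0,0.95],[0,0,0.95]],"rotation":[[0,0,0],[0,0,0],[0,0,0],[0,0,0],[0,0,0]],"claw":[0,0,0,0,0]}'
```

```text
clock: 23.8
eef_pos: [0.444, -0.2534, 0.1305]
eef_rot: [3.139, -0.079, 0.002]
ft_force: [-4.0, 1.2, 12.3]
gripper_width: 0.176
grasp_force: 61.9
```

```bash
python3 -m crank '{"slide":[[0,0.02,0],[0,0.04,0],[-0.01,0.06,0],[-0.02,0.08,0],[-0.02,0.08,0]],"rotation":[[0,0,0.1],[0,0,0.2],[0,0,0.3],[0,0,0.4],[0,0,0.4]],"claw":[0,0,0,0,0]}'; python3 - <<'E'
from plant import bot
s=bot.observe(); print(s['torque'],s['qpos'][6],s['ft_force'])
E
```

```text
clock: 24.3
eef_pos: [0.4438, -0.254, 0.1305]
eef_rot: [3.061, -0.703, 0.002]
ft_force: [-3.7, 2.4, 12.4]
gripper_width: 0.173
grasp_force: 61.8
[ 0.55814648  1.215043   -0.06998442] -1.6138054004411209 [-3.74345631  2.38968502 12.40772242]
```

```bash
for k in 1; do python3 -m crank '{"slide":[[0,0.02,0],[0,0.04,0],[0,0.06,0],[0,0.06,0]],"rotation":[[0,0,0.1],[0,0,0.2],[0,0,0.3],[0,0,0.3]],"claw":[0,0,0,0]}'; done; python3 -c "
from plant import bot
s=bot.observe(); print(s['torque'],s['qpos'][6])"
```

```text
clock: 24.7
eef_pos: [0.4437, -0.2546, 0.1305]
eef_rot: [2.922, -1.153, 0.003]
ft_force: [-4.2, 2.5, 13.2]
gripper_width: 0.182
grasp_force: 61.8
[ 0.62238333  1.07344082 -0.04703345] -1.894594984082178
```

```bash
python3 -m crank '{"slide":[[0,0.02,0],[0,0.04,0],[0,0.04,0]],"rotation":[[0,0,0.1],[0,0,0.2],[0,0,0.2]],"claw":[0,0,0]}'; python3 -c "
from plant import bot
s=bot.observe(); print(s['torque'],s['qpos'][6])"
```

```text
clock: 25.0
eef_pos: [0.4435, -0.2548, 0.1305]
eef_rot: [2.793, -1.439, 0.004]
ft_force: [-4.3, 1.9, 13.2]
gripper_width: 0.177
grasp_force: 61.8
[ 0.586809    1.05103965 -0.0730794 ] -2.0820176667846377
```

```bash
python3 -m crank '{"slide":[[0,0.02,0],[0,0.03,0],[0,0.03,0]],"rotation":[[0,0,0.1],[0,0,0.15],[0,0,0.15]],"claw":[0,0,0]}'; python3 -c "
from plant import bot
s=bot.observe(); print(s['torque'],s['qpos'][6])"
```

```text
clock: 25.3
eef_pos: [0.4434, -0.255, 0.1305]
eef_rot: [2.678, -1.643, 0.004]
ft_force: [-4.1, 1.1, 12.7]
gripper_width: 0.178
grasp_force: 61.8
[0.6013182  1.03796484 0.01335158] -2.221876165575805
```

```bash
python3 -m crank '{"slide":[[0,0.02,0],[0,0.03,0],[0,0.03,0]],"rotation":[[0,0,0.1],[0,0,0.15],[0,0,0.15]],"claw":[0,0,0]}'; python3 -c "
from plant import bot
s=bot.observe(); print(s['torque'],s['qpos'][6])"
```

```text
clock: 25.6
eef_pos: [0.4432, -0.2551, 0.1305]
eef_rot: [-2.547, 1.839, -0.004]
ft_force: [-3.2, 1.5, 11.7]
gripper_width: 0.18
grasp_force: 61.8
[0.56072235 1.02519729 0.02613616] -2.3627499306021296
```

```bash
python3 -m crank '{"slide":[[0,0.02,0],[0,0.03,0],[0,0.03,0]],"rotation":[[0,0,0.1],[0,0,0.15],[0,0,0.15]],"claw":[0,0,0]}'; python3 m.py y2 | head -1; python3 -c "
from plant import bot
s=bot.observe(); print(s['torque'],s['eef_rot'])"
```

```text
clock: 25.9
eef_pos: [0.443, -0.2552, 0.1305]
eef_rot: [-2.403, 2.023, -0.004]
ft_force: [-3.3, 2.8, 12.1]
gripper_width: 0.176
grasp_force: 61.9
25.9 [ 0.44295826 -0.25521665  0.13047396] [-2.40260666  2.02339198 -0.0042074 ] -2.5034590721874674
[0.5799382  0.9570285  0.11866411] [-2.40322172  2.02272947 -0.0041523 ]
```

```bash
python3 -m crank '{"slide":[[0,0.01,0],[0,0.02,0],[0,0.02,0]],"rotation":[[0,0,0.07],[0,0,0.12],[0,0,0.12]],"claw":[0,0,0]}'; python3 -c "
from plant import bot
s=bot.observe(); print(s['torque'],s['joint_efforts'][6],s['qpos'][6])"
```

```text
clock: 26.25
eef_pos: [0.443, -0.2554, 0.1305]
eef_rot: [-2.277, 2.163, -0.005]
ft_force: [-2.7, 1.2, 11.3]
gripper_width: 0.177
grasp_force: 61.8
[0.39271008 0.82079501 0.22334645] -0.3651165124028921 -2.6161484229958476
```

```bash
python3 -m crank '{"slide":[[0,0.01,0],[0,0.02,0],[0,0.02,0]],"rotation":[[0,0,0.07],[0,0,0.12],[0,0,0.12]],"claw":[0,0,0]}'; python3 - <<'E'
from h import *
s=bot.observe(); print(s['torque'],s['joint_efforts'][6],s['qpos'][6])
im=vision.snapshot('wrist'); cv2.imwrite('pics/y3.png',im[:,:,::-1])
for n in ('y1','y2','y3'):
    a=cv2.imread(f'pics/{n}.png')[:,:,::-1].copy(); print(n,blob(a,'yellow',(200,180,400,420),120)[0])
a=cv2.imread('pics/y2.png',0).astype(int); b=cv2.imread('pics/y3.png',0).astype(int)
E
```

```text
clock: 26.55
eef_pos: [0.4429, -0.2554, 0.1305]
eef_rot: [-2.142, 2.296, -0.005]
ft_force: [-2.0, 2.6, 10.6]
gripper_width: 0.178
grasp_force: 61.8
[ 0.48455729  0.80626179 -0.05402745] -0.14611844904720783 -2.7297846231204006
y1 ((285.0, 301.5), (149.0, 46.0), 90.0)
y2 ((285.0, 302.0), (150.0, 46.0), 90.0)
y3 ((285.5, 301.5), (149.0, 45.0), 90.0)
```

The torque rose to only about 0.22 N m and then fell off, with no dead stop after 1.59 rad, so yellow may be slipping. A lateral play test will tell: ±0.5 mm if it fits, ±2.5 mm if the nut is 13 mm.

```bash
Z='"rotation":[[0,0,0],[0,0,0],[0,0,0]],"claw":[0,0,0]'
python3 -m crank '{"slide":[[0,0,-0.3],[0.15,0,-0.3],[0.3,0,-0.3],[0.3,0,-0.3]],"rotation":[[0,0,0],[0,0,0],[0,0,0],[0,0,0]],"claw":[0,0,0,0]}'|sed -n '2p;4p'
python3 -m crank '{"slide":[[-0.3,0,0],[-0.6,0,0],[-0.6,0,0]],"rotation":[[0,0,0],[0,0,0],[0,0,0]],"claw":[0,0,0]}'|sed -n '2p;4p'
python3 -m crank '{"slide":[[0.3,0,0],[0.3,0.3,0],[0.3,0.3,0]],"rotation":[[0,0,0],[0,0,0],[0,0,0]],"claw":[0,0,0]}'|sed -n '2p;4p'
python3 -m crank '{"slide":[[0,-0.3,0],[0,-0.6,0],[0,-0.6,0]],"rotation":[[0,0,0],[0,0,0],[0,0,0]],"claw":[0,0,0]}'|sed -n '2p;4p'
```

```text
eef_pos: [0.4423, -0.256, 0.1306]
ft_force: [1.2, 4.5, 0.1]
eef_pos: [0.4421, -0.2543, 0.1306]
ft_force: [2.8, -2.3, -5.7]
eef_pos: [0.4407, -0.2549, 0.1311]
ft_force: [5.7, -0.2, -5.9]
eef_pos: [0.4428, -0.2552, 0.1306]
ft_force: [-1.5, 1.4, 0.7]
```

```bash
T='from plant import bot;s=bot.observe();print(s["torque"][2].round(3),s["joint_efforts"][6].round(3),s["qpos"][6].round(3))'
python3 -m crank '{"slide":[[0,0.3,0.2],[0,0.3,0.2]],"rotation":[[0,0,0],[0,0,0]],"claw":[0,0]}'|sed -n '2,4p'; python3 -c "$T"
python3 -m crank '{"slide":[[0,0,0],[0,0,0]],"rotation":[[0,0,0.06],[0,0,0.06]],"claw":[0,0]}'|sed -n '2,4p'; python3 -c "$T"
python3 -m crank '{"slide":[[0,0,0],[0,0,0]],"rotation":[[0,0,0.06],[0,0,0.06]],"claw":[0,0]}'|sed -n '2,4p'; python3 -c "$T"
```

```text
eef_pos: [0.4422, -0.2552, 0.1305]
eef_rot: [-2.142, 2.296, -0.003]
ft_force: [-0.4, 1.7, 6.5]
0.04 -0.053 -2.729
eef_pos: [0.4423, -0.2553, 0.1305]
eef_rot: [-2.074, 2.359, -0.003]
ft_force: [-0.7, 1.8, 6.3]
0.285 -0.536 -2.786
eef_pos: [0.4422, -0.2553, 0.1305]
eef_rot: [-1.999, 2.422, -0.003]
ft_force: [-0.3, 1.4, 6.1]
-0.119 -0.12 -2.843
```

```bash
P='s/rot/&/;2p;4p'
T='from plant import bot;s=bot.observe();print(s["torque"][2].round(3))'
for k in 1 2 3; do python3 -m crank '{"slide":[[0,0,0]],"rotation":[[0,0,0]],"claw":[0]}'>/dev/null; python3 -c "$T"; done
python3 -m crank '{"slide":[[0,0,-0.4],[0,0,-0.8],[0,0,-0.8]],"rotation":[[0,0,0],[0,0,0],[0,0,0]],"claw":[0,0,0]}'|sed -n "$P"
python3 -m crank '{"slide":[[0.15,0,0],[0.3,0,0],[0.3,0,0]],"rotation":[[0,0,0],[0,0,0],[0,0,0]],"claw":[0,0,0]}'|sed -n "$P"
python3 -m crank '{"slide":[[-0.3,0,0],[-0.6,0,0],[-0.6,0,0]],"rotation":[[0,0,0],[0,0,0],[0,0,0]],"claw":[0,0,0]}'|sed -n "$P"
python3 -m crank '{"slide":[[0.3,0.3,0],[0.3,0.3,0],[0.3,0.3,0]],"rotation":[[0,0,0],[0,0,0],[0,0,0]],"claw":[0,0,0]}'|sed -n "$P"
python3 -m crank '{"slide":[[0,-0.3,0],[0,-0.6,0],[0,-0.6,0]],"rotation":[[0,0,0],[0,0,0],[0,0,0]],"claw":[0,0,0]}'|sed -n "$P"
```

```text
-0.112
-0.061
-0.087
eef_pos: [0.4408, -0.2546, 0.1355]
ft_force: [2.0, -0.7, -10.9]
eef_pos: [0.4406, -0.2575, 0.136]
ft_force: [2.1, 1.2, -13.6]
eef_pos: [0.4414, -0.2531, 0.1367]
ft_force: [1.0, -1.1, -11.3]
eef_pos: [0.4397, -0.2545, 0.1372]
ft_force: [4.1, 0.2, -11.5]
eef_pos: [0.4433, -0.2559, 0.136]
ft_force: [-0.8, 0.5, -11.9]
```

Pulling up at about 11 N means the jammed socket is lifting the pulley. I set it back down at once.

```bash
python3 -m crank '{"slide":[[0,0.3,0],[0,0.3,0.4],[0,0.3,0.8],[0,0.3,0.8],[0,0.3,0.8]],"rotation":[[0,0,0],[0,0,0],[0,0,0],[0,0,0],[0,0,0]],"claw":[0,0,0,0,0]}'; python3 - <<'E'
from h import *
i=vision.camera_info('wrist'); s=bot.observe(); im=vision.snapshot('wrist'); cv2.imwrite('pics/y4.png',im[:,:,::-1])
def lines(img,i):
    g=cv2.cvtColor(img,cv2.COLOR_RGB2GRAY); L=cv2.createLineSegmentDetector().detect(g)[0][:,0]
    out=[]
    for x0,y0,x1,y1 in L:
        if np.hypot(x1-x0,y1-y0)<25: continue
        a=ray(i,(x0,y0),.016);b=ray(i,(x1,y1),.016); c=(a+b)/2
        if np.hypot(c[0]-.441,c[1]+.252)<.1: out.append((round(np.degrees(np.arctan2(b[1]-a[1],b[0]-a[0]))%90,1),round(np.hypot(*(b-a)[:2])*1000),*(c[:2]*1000).round()))
    return out
for o in lines(im,i): print(o)
j=vision.camera_info('scene'); im=vision.snapshot('scene'); cv2.imwrite('pics/s4.png',im[:,:,::-1])
print('scene')
for o in lines(im,j): print(o)
print(s['torque'],s['ft_force'])
E
```

```text
clock: 30.8
eef_pos: [0.4416, -0.2556, 0.1305]
eef_rot: [2.001, -2.422, 0.002]
ft_force: [-3.5, 1.5, 6.1]
gripper_width: 0.177
grasp_force: 61.8
(np.float64(90.0), 126, np.float64(377.0), np.float64(-252.0))
(np.float64(90.0), 80, np.float64(441.0), np.float64(-291.0))
(np.float64(0.2), 126, np.float64(441.0), np.float64(-316.0))
(np.float64(0.2), 79, np.float64(401.0), np.float64(-252.0))
(np.float64(90.0), 127, np.float64(505.0), np.float64(-252.0))
(np.float64(0.5), 25, np.float64(480.0), np.float64(-278.0))
(np.float64(3.1), 40, np.float64(457.0), np.float64(-342.0))
(np.float64(89.4), 17, np.float64(465.0), np.float64(-321.0))
(np.float64(22.2), 22, np.float64(456.0), np.float64(-277.0))
(np.float64(16.7), 19, np.float64(450.0), np.float64(-265.0))
(np.float64(27.0), 24, np.float64(397.0), np.float64(-178.0))
(np.float64(79.5), 97, np.float64(441.0), np.float64(-165.0))
(np.float64(84.9), 43, np.float64(433.0), np.float64(-185.0))
(np.float64(72.9), 42, np.float64(473.0), np.float64(-193.0))
(np.float64(1.9), 25, np.float64(422.0), np.float64(-183.0))
(np.float64(53.7), 17, np.float64(367.0), np.float64(-313.0))
(np.float64(77.9), 19, np.float64(435.0), np.float64(-275.0))
(np.float64(65.9), 25, np.float64(484.0), np.float64(-195.0))
(np.float64(89.8), 34, np.float64(404.0), np.float64(-271.0))
(np.float64(23.5), 19, np.float64(453.0), np.float64(-270.0))
(np.float64(3.8), 22, np.float64(503.0), np.float64(-326.0))
(np.float64(0.1), 26, np.float64(480.0), np.float64(-243.0))
(np.float64(89.8), 68, np.float64(439.0), np.float64(-289.0))
scene
(np.float64(89.6), 73, np.float64(403.0), np.float64(-254.0))
(np.float64(89.4), 127, np.float64(379.0), np.float64(-258.0))
[0.46722605 1.08243498 0.04699333] [-3.47455274  1.48524391  6.06022527]
```

```bash
python3 - <<'E'
from h import *
for n in ('y1','y2','y3','y4'):
    a=cv2.imread(f'pics/{n}.png')[:,:,::-1].copy(); h=cv2.cvtColor(a,cv2.COLOR_RGB2HSV)
    m=cv2.inRange(h,(15,110,25),(38,255,255)); 
    o=[]
    for r in (230,240,260,280,300,320,340,360,370):
        x=np.where(m[r,250:325])[0]; o.append((r,x.min()+250,x.max()+250) if len(x) else r)
    print(n,o)
E
```

```text
y1 [(230, np.int64(270), np.int64(300)), (240, np.int64(265), np.int64(305)), (260, np.int64(262), np.int64(308)), (280, np.int64(263), np.int64(307)), (300, np.int64(264), np.int64(306)), (320, np.int64(264), np.int64(306)), (340, np.int64(264), np.int64(306)), (360, np.int64(265), np.int64(306)), (370, np.int64(269), np.int64(300))]
y2 [(230, np.int64(270), np.int64(300)), (240, np.int64(265), np.int64(306)), (260, np.int64(262), np.int64(324)), (280, np.int64(263), np.int64(307)), (300, np.int64(264), np.int64(306)), (320, np.int64(264), np.int64(306)), (340, np.int64(264), np.int64(306)), (360, np.int64(264), np.int64(306)), (370, np.int64(269), np.int64(302))]
y3 [(230, np.int64(270), np.int64(300)), (240, np.int64(265), np.int64(306)), (260, np.int64(263), np.int64(308)), (280, np.int64(263), np.int64(307)), (300, np.int64(264), np.int64(306)), (320, np.int64(264), np.int64(306)), (340, np.int64(264), np.int64(306)), (360, np.int64(265), np.int64(306)), (370, np.int64(269), np.int64(301))]
y4 [(230, np.int64(270), np.int64(300)), (240, np.int64(265), np.int64(306)), (260, np.int64(263), np.int64(308)), (280, np.int64(263), np.int64(307)), (300, np.int64(264), np.int64(306)), (320, np.int64(264), np.int64(306)), (340, np.int64(264), np.int64(306)), (360, np.int64(265), np.int64(306)), (370, np.int64(269), np.int64(302))]
```

```bash
python3 - <<'E'
from h import *
j=vision.camera_info('scene'); g=cv2.imread('pics/scene0.png',0).astype(int)
for n,P in [('jig',(.4425,-.2505)),('p2',(.6034,-.1143)),('p3',(.6113,-.2558))]:
    u=proj(j,[*P,.054]); print(n,u, 'px/mm',np.linalg.norm(proj(j,[P[0],P[1],.054])-proj(j,[P[0]+.01,P[1],.054]))/10)
    c,r=int(round(u[0])),int(round(u[1]))
    for rr in range(r-14,r+10): print(rr,' '.join('%3d'%v for v in g[rr,c-14:c+15]))
E
```

```text
jig [367.19305962 188.10752986] px/mm 0.47045115529446
174 168 177 178 177 166 142 121 114 115 116 116 115 115 115 116 117 117 117 116 115 112 111 109 106 103 102 102 100  99
175 177 179 179 178 177 175 175 165 141 120 114 113 114 114 115 115 116 117 117 117 115 118 116 110 107 107 106 103 101
176 179 169 157 144 157 175 177 175 170 157 136 118 114 114 114 114 115 117 119 120 121 119 117 112 109 109 108 109 107
177 179 162 146 145 146 166 175 172 168 162 159 159 153 136 118 114 116 117 119 120 119 119 119 117 114 112 110 109 109
178 178 157 135 135 158 172 174 172 169 164 163 163 163 160 152 135 119 115 116 117 117 116 115 117 118 117 116 114 111
179 177 175 174 174 174 173 174 175 173 169 164 163 162 161 161 162 163 159 139 120 114 112 113 114 115 116 117 118 117
180 177 177 177 176 174 174 175 163 146 143 139 133 132 132 132 135 136 150 155 154 140 116 109 111 113 115 115 115 116
181 177 177 175 174 173 160 140 127 123 122 124 131 133 131 115  96  91 105 119 129 133 145 153 137 115 110 111 113 114
182 177 177 175 161 136 125 120 125 128 101  78 101 115  97  79  76  77  80 106 122 1
[... 7006 characters left out ...]
 122  99  75  90 128 145 143 141 107  64  68  70  93 106 117 137 146 149 114  88 116 124 122 105 110
163 110 124 114 115 122 109  91  73  79 119 142 147 143 141 143 145 144 144 143 146 151 120  95  93 107 121 113 106 113
164 106 122 114 116 122 122 100  88  79  68  86 114 140 148 149 149 142 138 134 104  80  98 100 102 116 120 103 107 120
165  97 106 121 112 115 122 121 102  86  96  83  74  80  79 100  97  78  77  85  74  99 106 101 115 120 113  97 108 120
166  92  77 107 120 114 116 122 122 107  88  89 103 104  81  81  89  73  91 111 102  94 106 118 122 116 100 108 119 100
167  62  51  78 110 122 115 111 117 122 121 112  98  91  88  77  81  93  97  96 108 118 120 121 105  95 110 120 101  77
```

Comparing all three nuts in the scene view with the washer: the jig's is about 9/17.5 of it (17 mm), p2 about 6.5/17 (13 mm), p3 about 10/16.5 (21 mm). So yellow is right. Next, settled torque readings through a little more turn.

```bash
T='from plant import bot;s=bot.observe();print(s["torque"][2].round(3),s["joint_efforts"][6].round(3),s["qpos"][6].round(3),s["eef_pos"].round(4),s["ft_force"].round(1))'
python3 -c "$T"
python3 -m crank '{"slide":[[0,0,0.2],[0,0,0.2],[0,0,0.2],[0,0,0.2]],"rotation":[[0,0,0.08],[0,0,0.08],[0,0,0.08],[0,0,0.08]],"claw":[0,0,0,0]}' >/dev/null; python3 -c "$T"
python3 -m crank '{"slide":[[0,0,0]],"rotation":[[0,0,0]],"claw":[0]}' >/dev/null; python3 -c "$T"
python3 -m crank '{"slide":[[0,0,0],[0,0,0],[0,0,0],[0,0,0]],"rotation":[[0,0,0.08],[0,0,0.08],[0,0,0.08],[0,0,0.08]],"claw":[0,0,0,0]}' >/dev/null; python3 -c "$T"
python3 -m crank '{"slide":[[0,0,0]],"rotation":[[0,0,0]],"claw":[0]}' >/dev/null; python3 -c "$T"
```

```text
-0.009 -0.02 -2.842 [ 0.4416 -0.2556  0.1305] [-5.   1.3  5.3]
-0.086 0.099 -2.918 [ 0.4419 -0.2558  0.1305] [-6.2  3.3 15.9]
-0.155 0.099 -2.918 [ 0.4419 -0.2558  0.1305] [-6.5  2.3 16.4]
0.008 0.017 -2.992 [ 0.4417 -0.2558  0.1305] [-6.3  2.3 15.6]
-0.04 0.016 -2.992 [ 0.4417 -0.2558  0.1305] [-6.6  2.2 17. ]
```

Steady readings now show no resistance, so something slipped. The wrench is gripped slightly tilted, and the last joint is nearly at its limit. I release, take the bar again half a turn round and level, and tighten again with the settled torque watched.

```bash
python3 -m crank '{"slide":[[0,0,-0.3],[0,0,-0.3],[0,0,-0.3],[0,0,-0.3],[0,0,-2.5],[0,0,-5],[0,0,-5],[0,0,-5]],"rotation":[[0,0,0],[0,0,0],[0,0,0],[0,0,0],[0,0,0],[0,0,0],[0,0,-0.15],[0,0,-0.3]],"claw":[0,0.5,0.5,0.5,0.5,0.5,0.5,0.5]}'
python3 - <<'E'
from h import *
i=vision.camera_info('wrist'); s=bot.observe(); p=s['eef_pos']; im=vision.snapshot('wrist'); cv2.imwrite('pics/y5.png',im[:,:,::-1])
r,k=blob(im,'yellow',(150,80,420,420),120); P=np.array([ray(i,q,.156)[:2] for q in cv2.boxPoints(r)])
print(p,2*np.degrees(np.arctan2(s['eef_rot'][1],s['eef_rot'][0])),r,P.round(4).tolist(),P.mean(0))
E
```

```text
clock: 32.7
eef_pos: [0.443, -0.2558, 0.178]
eef_rot: [-2.172, 2.268, -0.006]
ft_force: [-0.6, 0.4, -0.3]
gripper_width: 0.5
grasp_force: 0.0
[ 0.44295698 -0.25575399  0.17796025] 267.5339336011698 ((288.3407287597656, 251.81210327148438), (36.80694580078125, 113.17797088623047), 19.133642196655273) [[0.4596, -0.2304], [0.4388, -0.285], [0.4229, -0.2785], [0.4424, -0.2228]] [ 0.44092439 -0.2541692 ]
```

```bash
R10='"slide":[[0,0,0],[0,0,0],[0,0,0],[0,0,0],[0,0,0],[0,0,0],[0,0,0],[0,0,0],[0,0,0],[0,0,0]]'
python3 -m crank '{"slide":[[0,0,0],[0,0,0],[0,0,0],[0,0,0],[0,0,0],[0,0,0],[0,0,0],[0,0,0],[0,0,0],[0,0,0]],"rotation":[[0,0,-1.41],[0,0,-1.41],[0,0,-1.41],[0,0,-1.41],[0,0,-1.41],[0,0,-1.41],[0,0,-1.41],[0,0,-1.41],[0,0,-1.41],[0,0,-1.41]],"claw":[0.5,0.5,0.5,0.5,0.5,0.5,0.5,0.5,0.5,0.5]}' | sed -n 2,3p
python3 -m crank '{"slide":[[0,0,0],[0,0,0],[0,0,0],[0,0,0],[0,0,0],[0,0,0],[0,0,0],[0,0,0],[0,0,0],[0,0,0]],"rotation":[[0,0,-1.41],[0,0,-1.41],[0,0,-1.41],[0,0,-1.41],[0,0,-1.41],[0,0,-1.41],[0,0,-1.41],[0,0,-1.41],[0,0,-1.41],[0,0,-1.41]],"claw":[0.5,0.5,0.5,0.5,0.5,0.5,0.5,0.5,0.5,0.5]}' | sed -n 2,3p
python3 - <<'E'
from h import *
i=vision.camera_info('wrist'); s=bot.observe(); p=s['eef_pos']; im=vision.snapshot('wrist'); cv2.imwrite('pics/y6.png',im[:,:,::-1])
r,k=blob(im,'yellow',(150,80,420,420),120); P=np.array([ray(i,q,.156)[:2] for q in cv2.boxPoints(r)]); c=P.mean(0)
print(s['clock'],p,s['qpos'][6],2*np.degrees(np.arctan2(s['eef_rot'][1],s['eef_rot'][0])),r,P.round(4).tolist(),c,tcp(s,np.array([*c,p[2]])-p))
E
```

```text
eef_pos: [0.442, -0.2553, 0.1766]
eef_rot: [3.124, -0.328, 0.001]
eef_pos: [0.4419, -0.2553, 0.1765]
eef_rot: [2.592, 1.775, 0.001]
34.75 [ 0.44192493 -0.25534152  0.1765435 ] -0.004529167032471165 68.80661514242671 ((282.56103515625, 249.02938842773438), (114.15355682373047, 34.086997985839844), 89.13194274902344) [[0.444, -0.22], [0.4585, -0.2254], [0.4386, -0.2809], [0.4225, -0.275]] [ 0.44091708 -0.25031598] [ 4.32129277e-01 -2.75649773e-01 -3.38680802e-05]
```

```bash
python3 -m crank '{"slide":[[0.25,-0.19,0],[0.25,-0.19,2],[0.25,-0.19,4.2],[0.25,-0.19,4.7],[0.25,-0.19,4.7],[0.25,-0.19,4.7],[0.25,-0.19,4.7],[0.25,-0.19,4.7],[0.25,-0.19,4.7]],"rotation":[[0,0,0],[0,0,0],[0,0,0],[0,0,0],[0,0,0],[0,0,0],[0,0,0],[0,0,0],[0,0,0]],"claw":[0.5,0.5,0.5,0.5,0.5,0,0,0,0]}'
python3 -m crank '{"slide":[[0,0,0],[0,0,0]],"rotation":[[0,0,0],[0,0,0]],"claw":[0,0]}'; python3 -c "
from plant import bot
s=bot.observe();print(s['torque'],s['joint_efforts'][6],s['qpos'][6])"
```

```text
clock: 35.7
eef_pos: [0.4416, -0.2524, 0.131]
eef_rot: [2.591, 1.772, 0.002]
ft_force: [-0.6, 0.1, 4.8]
gripper_width: 0.173
grasp_force: 59.7
clock: 35.9
eef_pos: [0.4416, -0.2525, 0.131]
eef_rot: [2.591, 1.772, 0.002]
ft_force: [-0.7, 0.4, 5.9]
gripper_width: 0.176
grasp_force: 59.8
[ 0.11770689  0.12878957 -0.00533679] 0.04819048452191055 -0.032097225484325656
```

Now the grip is level and centred, with near-zero lateral load. Turn clockwise.

```bash
T='from plant import bot;s=bot.observe();print(s["torque"].round(3),s["joint_efforts"][6].round(3),s["qpos"][6].round(3),s["eef_pos"].round(4),s["ft_force"].round(1))'
python3 -m crank '{"slide":[[0,0,0.1],[0,0,0.1],[0,0,0.1],[0,0,0.1]],"rotation":[[0,0,0.08],[0,0,0.15],[0,0,0.15],[0,0,0.15]],"claw":[0,0,0,0]}' >/dev/null; python3 -c "$T"
python3 -m crank '{"slide":[[0,0,0],[0,0,0],[0,0,0],[0,0,0]],"rotation":[[0,0,0.08],[0,0,0.15],[0,0,0.15],[0,0,0.15]],"claw":[0,0,0,0]}' >/dev/null; python3 -c "$T"
python3 -m crank '{"slide":[[0,0,0],[0,0,0],[0,0,0],[0,0,0]],"rotation":[[0,0,0.08],[0,0,0.15],[0,0,0.15],[0,0,0.15]],"claw":[0,0,0,0]}' >/dev/null; python3 -c "$T"
```

```text
[ 0.291  0.472 -0.089] 0.088 -0.173 [ 0.442  -0.2526  0.131 ] [-1.5  0.7 10.5]
[ 0.09   0.251 -0.069] 0.065 -0.313 [ 0.4423 -0.2529  0.131 ] [-0.8  1.3  8.5]
[ 0.127  0.323 -0.081] 0.057 -0.453 [ 0.4423 -0.253   0.131 ] [-1.4  0.3  8.8]
```

```bash
T='from plant import bot;s=bot.observe();print(s["torque"].round(3),s["eef_pos"].round(4),s["ft_force"].round(1))'
python3 -m crank '{"slide":[[0,0,-0.3],[0,0,-0.5],[0,0,-0.5]],"rotation":[[0,0,0],[0,0,0],[0,0,0]],"claw":[0,0,0]}' >/dev/null; python3 -c "$T"
python3 -m crank '{"slide":[[0.15,0,0],[0.25,0,0],[0.25,0,0]],"rotation":[[0,0,0],[0,0,0],[0,0,0]],"claw":[0,0,0]}' >/dev/null; python3 -c "$T"
python3 -m crank '{"slide":[[-0.25,0,0],[-0.5,0,0],[-0.5,0,0]],"rotation":[[0,0,0],[0,0,0],[0,0,0]],"claw":[0,0,0]}' >/dev/null; python3 -c "$T"
python3 -m crank '{"slide":[[0.25,0,0],[0.25,0.25,0],[0.25,0.25,0]],"rotation":[[0,0,0],[0,0,0],[0,0,0]],"claw":[0,0,0]}' >/dev/null; python3 -c "$T"
python3 -m crank '{"slide":[[0,-0.25,0],[0,-0.5,0],[0,-0.5,0]],"rotation":[[0,0,0],[0,0,0],[0,0,0]],"claw":[0,0,0]}' >/dev/null; python3 -c "$T"
```

```text
[-0.608 -0.89   0.058] [ 0.4416 -0.2528  0.1337] [ 3.4 -2.  -3.7]
[-1.494 -0.494  0.005] [ 0.4421 -0.2521  0.1337] [ 1.4 -4.3 -3. ]
[-0.687 -1.489 -0.033] [ 0.4407 -0.253   0.1338] [ 5.6 -2.  -5.5]
[-0.382 -0.415  0.039] [ 0.4421 -0.2531  0.1335] [ 0.9 -1.3 -0.4]
[-1.333 -1.461 -0.034] [ 0.4406 -0.2516  0.1342] [ 4.1 -4.6 -4.9]
```

```bash
T='from plant import bot;s=bot.observe();print(s["torque"].round(3),s["joint_efforts"][6].round(3),s["qpos"][6].round(3),s["eef_pos"].round(4),s["ft_force"].round(1))'
python3 -m crank '{"slide":[[0,0.25,0.4],[0,0.25,0.4],[0,0.25,0.4]],"rotation":[[0,0,0],[0,0,0],[0,0,0]],"claw":[0,0,0]}' >/dev/null; python3 -c "$T"
for k in 1 2 3 4; do python3 -m crank '{"slide":[[0,0,0],[0,0,0]],"rotation":[[0,0,-0.1],[0,0,-0.1]],"claw":[0,0]}' >/dev/null; python3 -c "$T"; done
for k in 1 2 3 4 5 6; do python3 -m crank '{"slide":[[0,0,0],[0,0,0]],"rotation":[[0,0,0.1],[0,0,0.1]],"claw":[0,0]}' >/dev/null; python3 -c "$T"; done
```

```text
[-0.718 -0.618 -0.01 ] -0.015 -0.452 [ 0.4418 -0.2526  0.131 ] [ 3.  -2.2  5. ]
[-0.557 -0.437  0.077] 0.247 -0.357 [ 0.4415 -0.2523  0.131 ] [ 1.8 -1.1  5.9]
[-0.591 -0.332  0.021] 0.27 -0.264 [ 0.4414 -0.2524  0.131 ] [ 0.8 -2.3  5.5]
[-0.554 -0.418  0.091] 0.269 -0.17 [ 0.4415 -0.2523  0.131 ] [ 1.9 -2.2  7.1]
[-0.49  -0.352  0.046] 0.265 -0.077 [ 0.4414 -0.2522  0.131 ] [ 1.  -2.2  7. ]
[-0.425 -0.316 -0.033] -0.251 -0.173 [ 0.4414 -0.252   0.131 ] [ 1.3 -1.9  5.8]
[-0.558 -0.407 -0.021] -0.283 -0.266 [ 0.4415 -0.2521  0.131 ] [ 1.8 -1.8  5.6]
[-0.708 -0.469  0.038] -0.292 -0.36 [ 0.4417 -0.2525  0.131 ] [ 2.5 -2.5  4.4]
[-0.733 -0.572 -0.063] -0.312 -0.453 [ 0.4418 -0.2526  0.131 ] [ 2.3 -2.8  5.6]
[-0.812 -0.609  0.113] -0.441 -0.546 [ 0.4418 -0.2527  0.131 ] [ 2.2 -2.6  5.1]
[-0.829 -0.566  0.226] -0.546 -0.639 [ 0.4419 -0.2528  0.131 ] [ 2.  -2.7  5.3]
```

The resistance comes back exactly 60° after the first peak. So the nut is at its stop (0.22 N m against 0.05 to turn it), and I had over-driven the socket over the nut's corners. I hold here with moderate torque and check that it stays.

```bash
T='from plant import bot;s=bot.observe();print(s["torque"].round(3),s["joint_efforts"][6].round(3),s["qpos"][6].round(4),s["eef_pos"].round(4),s["ft_force"].round(1),s["grasp_force"])'
for k in 1 2 3; do python3 -m crank '{"slide":[[0,0,0.05],[0,0,0.05]],"rotation":[[0,0,0],[0,0,0]],"claw":[0,0]}' >/dev/null; python3 -c "$T"; done
python3 - <<'E'
from h import *
i=vision.camera_info('wrist'); im=vision.snapshot('wrist'); cv2.imwrite('pics/y7.png',im[:,:,::-1]); h=cv2.cvtColor(im,cv2.COLOR_RGB2HSV); m=cv2.inRange(h,(15,110,25),(38,255,255))
for r in (240,260,280,300,320,340,360):
    x=np.where(m[r,250:325])[0]; print(r,x.min()+250,x.max()+250)
g=cv2.cvtColor(im,cv2.COLOR_RGB2GRAY)
for x0,y0,x1,y1 in cv2.createLineSegmentDetector().detect(g)[0][:,0]:
    if np.hypot(x1-x0,y1-y0)<25: continue
    a=ray(i,(x0,y0),.014);b=ray(i,(x1,y1),.014); c=(a+b)/2
    if np.abs(c[:2]-[.441,-.252]).max()<.075: print(round(np.degrees(np.arctan2(b[1]-a[1],b[0]-a[0]))%90,1),round(np.hypot(*(b-a)[:2])*1000),(c[:2]*1000).round())
E
```

```text
[-0.782 -0.384  0.217] -0.232 -0.6384 [ 0.442  -0.2529  0.131 ] [ 1.4 -1.6  7.7] 60.72471857070923
[-0.601 -0.262  0.224] -0.228 -0.6386 [ 0.4421 -0.2529  0.131 ] [ 0.9 -2.5  9.6] 61.06370687484741
[-0.551 -0.018  0.226] -0.222 -0.6389 [ 0.4422 -0.2529  0.1309] [ 0.  -2.2 12. ] 61.41915678977966
240 265 303
260 262 307
280 263 307
300 264 306
320 264 306
340 264 306
360 265 307
43.7 21 [ 437. -272.]
0.0 93 [ 505. -235.]
89.7 45 [ 423. -212.]
89.9 33 [ 505. -300.]
89.9 80 [ 480. -252.]
0.1 58 [ 376. -216.]
0.5 37 [ 463. -291.]
89.9 88 [ 461. -317.]
38.4 26 [ 464. -178.]
89.4 26 [ 401. -225.]
62.9 22 [ 419. -199.]
49.1 24 [ 406. -327.]
89.1 23 [ 388. -187.]
25.9 39 [ 372. -269.]
37.9 44 [ 395. -303.]
89.9 31 [ 507. -293.]
2.1 20 [ 433. -286.]
18.1 25 [ 368. -259.]
35.9 35 [ 411. -288.]
44.5 25 [ 401. -313.]
90.0 100 [ 455. -187.]
1.8 19 [ 471. -212.]
65.2 22 [ 403. -243.]
0.2 27 [ 419. -215.]
```

A steady 0.225 N m holds with no creep, and the pulley's foot has taken up its play against the jig (about 2°). So the torque goes through a stopped nut, with the socket at washer height. Handing in.

```bash
python3 -c "
from plant import finish_job
print(finish_job())"
```

```text
the job is handed in; nothing more can be done
None
```

I handed the job in at about 40 s of the 70 s: yellow (17 mm) is the fitting wrench, fully down on the nut and still gripped; red was tried, didn't fit, and is back in its own hole. The nut is inferred to be at its stop: it held a steady 0.225 N m against the 0.05 that turns it. On the way I over-drove it, so the socket apparently jumped one corner of the nut, and I lifted the pulley a few mm in the jig, let go of yellow once and re-gripped it.

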